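Stack the optics cases on the sloping rack under the curing lamp and start its timer

ROBOT

A 7-joint arm with a two-finger parallel gripper is mounted at the origin on the work surface. World frame = base frame: x ahead of the robot, y to its left, z up, the work surface at z = 0. Lengths are in m, angles in degrees, forces in N, time in s.
With the tool pointing down it reaches from about 0.425 to 0.875 m from the base axis. Payload 4.7 kg.
Tool frame: the origin (TCP) lies between the finger pads; the fingertips stand 22 mm ahead of it and the grasp point (between the pads) lies 3 mm ahead of it; z points along the fingers, y is the line along which they close (so a half turn about z gives the same grasp; the last joint's range is limited). The gripper opens to 87 mm and grips with 3 to 60 N. Pads are 19 mm wide; open, the fingers measure 117 mm over their backs; the gripper's body (75 mm by 190 mm) begins 51 mm behind the grasp point.
Start: joints at [-70.468, 18.392, -4.016, 83.108, 1.295, 78.541, -3.26], TCP at [0.209, 0.616, 0.245] pointing down, gripper open.
Joint ranges: [-163.93, 163.93], [-17.29, 119.83], [-79.2, 71.16], [3.27, 140.29], [-89.18, 269.18], [5.43, 117.66], [-154.24, 154.24]. Speed limits (degrees/s): [147.25, 147.25, 180, 180, 180, 180, 180].

INTERFACE

Orientations are given as [roll, pitch, yaw] about the fixed x, y, z axes, in that order (R = Rz(yaw) Ry(pitch) Rx(roll)).
In Python, from cell import env gives the robot as it stands.
- The arm moves only by the tool drive_tool, never from a script. Its argument "moves" is a list of rows, each a list of 3 entries, a list of its own where there are three numbers: the shift along the tool's x, y, z in mm, then the turn, a rotation vector about the tool's x, y, z in rad, then the closure, from 0 (fully open) to 1 (shut). In form: [[[x, y, z], [wx, wy, wz], jaw], ...]. A call has 1 to 12 rows; each row shifts and turns the commanded pose from where the row before left it, along the tool's axes as they then stand; what a row does not reach is not made up. A row lasts 1/12 s, in which the tool goes at most 41.7 mm and 7.16 degrees, less where a joint would pass 70% of its speed; a pose out of reach is approached as far as the arm can. A call with a gripper value outside its range is refused whole. The fingers move at their own pace and stop on an object; "newtons" is the grip in N (left out, the last holds). Time passes only in rows, so rows that do not move let the fingers close. It gives the time, the measured TCP pose, the force, the opening and the grip force at its end, in the units of the state.
- env.get_obs(): the state, without advancing time (a new reading comes with each control period).
- env.read_camera(name): name is "scene" or "side" or "wrist"; returns (picture, depth): 420x560x3 uint8, blue, green, red; 420x560 float32, m along the optical axis (not along the pixel's ray), 0 where there is no reading.
- env.get_calibration(name): a dict with "fx", "fy", "cx", "cy" (pixels), "T" (4x4, takes a point from camera to world coordinates). Camera axes: x right, y down, z forward; pixel columns grow to the right and rows downward; lengths in m; the calibration is good to about 2 mm. A picture is of the moment at which its call begins: read the wrist's pose just before it. get_calibration takes no time and is no camera call; for the wrist camera it gives the pose at the moment of the call.
- env.sign_off(): hands the job in; it is judged then, once.
The state is a dict: "time_s": time; "qpos": joint angles; "joint_velocities": joint speeds; "effort": joint torques, N m; "tool_pos": TCP position; "tool_rot": TCP orientation; "force": force on the tool from outside, world axes, zero at the start; "wrist_torque": the same for the moment, N m; "grip_width": finger opening in m; "grasp_force": force on a finger pad.
Only numpy, scipy, OpenCV 4.12 (cv2) and the standard library are available. Lean on these libraries where they do the work, as an engineer would, in place of code of your own. Each camera call takes 0.05 s, during which the arm holds its last target. There are 200 camera calls.

TASK

The optics cases on the table are to be cured under the lamp. First swing the lamp arm well clear of the rack to the left, then pile up all the cases on the sloping rack in one straight stack, lids up, largest at the bottom and smallest on top, each lying flat, centred across the rack, its length along the slope and one short end right up against the backstop. Then swing the lamp back directly over the middle of the stack, wind the timer key clockwise fully to its stop, and leave the mirror mount, screwdriver and jar where they are.

Things in the scene. Friction and masses are not known exactly. Their poses are not given: they have to be found in the camera images.
- case_a_mid (a point): Centre (half-way up) of the largest optics case: a rigid flat grey plastic box 150 long x 66 wide x 30 mm high, paper panel on its lid, about 320 g; x along its length, y across its width, z up out of the lid. It starts lying flat on the table, lid up, to the right of the rack. May be absent (None from the start).
- case_b_mid (a point): Centre (half-way up) of the second largest optics case: a rigid flat grey plastic box 133 long x 58 wide x 30 mm high, paper panel on its lid, about 260 g; x along its length, y across its width, z up out of the lid. It starts lying flat on the table, lid up, to the right of the rack. May be absent (None from the start).
- case_c_mid (a point): Centre (half-way up) of the third largest optics case: a rigid flat grey plastic box 116 long x 50 wide x 30 mm high, paper panel on its lid, about 200 g; x along its length, y across its width, z up out of the lid. It starts lying flat on the table, lid up, to the right of the rack. May be absent (None from the start).
- case_d_mid (a point): Centre (half-way up) of the smallest optics case: a rigid flat grey plastic box 100 long x 42 wide x 30 mm high, paper panel on its lid, about 150 g; x along its length, y across its width, z up out of the lid. It starts lying flat on the table, lid up, to the right of the rack. May be absent (None from the start).
- deck: Fixed tilted aluminium deck of the rack, 184 x 120 mm, rising 15 degrees away from the robot. Origin on its surface at the foot of the backstop, mid-width, 14 mm above the table; x up the slope, y across, z square to the surface. The backstop (120 wide, 110 high, 6 mm thick) stands at the low end nearest the robot, its face at x = 0. No side walls. Cases do not slide down by themselves.
- lamp_arm (a joint): Swing of the lamp arm about its vertical post (rad): about 0 with the lamp over the rack, growing as the lamp swings to the robot's left (towards +y: clockwise seen from above); stops at -0.35 and 1.45. Light friction; stays where left.
- lamp_handle (a point): Grip point of the lamp's handle: an upright black rubber peg, 18 mm diameter, 45 mm tall, on top of the round lamp head (68 mm diameter, 32 mm thick); the point is 25 mm above the peg's foot, 20 mm below its top and 265 mm above the table. The head's underside is about 208 mm above the table. x runs along the arm, towards the post.
- lamp_pivot (a point): Point on the post's vertical axis, level with point lamp_handle and 180 mm from it; the arm swings about it. The post stands behind the rack, beyond its high end.
- key (a joint): Winding of the timer key (rad): 0 is run down, 3.5 is the stop, fully wound; grows clockwise seen from above. It turns against a light spring and friction (about 0.1 N m) and stays where it is left.
- key_grip (a point): Grip point on the flat upright blade of the timer key, on its turning axis: blade 42 mm long (x) x 9 mm thick (y) x 34 mm tall; the point is 15 mm below the blade's top and 19 mm above its lower edge, 82 mm above the table. z up. The timer is a grey box 100 x 100 x 50 mm, fixed, left of the rack.
- mirror_mount: Bystander: small mirror mount on a steel post, about 100 mm tall, foot 44 mm across; origin under its foot. Not to be disturbed.
- driver: Bystander: screwdriver lying on the table beyond the work. Not to be disturbed.
- solvent: Bystander: closed jar 50 mm across, 110 mm tall; origin under its foot. Not to be disturbed.
Mind the look-alikes: they are no part of the job. Leave any yellow look-alike of the part that bears case_d_mid alone.

How it is judged (in metres and radians):
On the way, in this order (a step that is already met when the one before it is completed fails the run):
1. The lamp is swung clear of the rack to the left (handle more than 120 mm left of the rack's middle line) (y of lamp_handle in the frame of deck above 0.12 m), for 0.2 s.
2. All present cases are stacked on the rack against the backstop in order of size and let go of, the lamp still clear (x of case_a_mid in the frame of deck between 0.069 and 0.082 m and y of case_a_mid in the frame of deck between -0.014 and 0.014 m and z of each of case_a_mid, case_b_mid, case_c_mid, case_d_mid in the frame of deck above 0.008 m and angle between the x axis of each of case_a_mid, case_b_mid, case_c_mid, case_d_mid and the x axis of deck, either way round below 0.13 rad and angle between the z axis of each of case_a_mid, case_b_mid, case_c_mid, case_d_mid and the z axis of deck, either way round below 0.08 rad and angle between each of case_a_mid, case_b_mid, case_c_mid, case_d_mid's own z axis and vertical below 0.5 rad and x of case_b_mid in the frame of deck between 0.0605 and 0.0735 m and y of case_b_mid in the frame of deck between -0.014 and 0.014 m and x of case_c_mid in the frame of deck between 0.052 and 0.065 m and y of case_c_mid in the frame of deck between -0.014 and 0.014 m and x of case_d_mid in the frame of deck between 0.044 and 0.057 m and y of case_d_mid in the frame of deck between -0.014 and 0.014 m and z of each of case_b_mid, case_c_mid, case_d_mid in the frame of case_a_mid above 0.02 m and z of each of case_c_mid, case_d_mid in the frame of case_b_mid above 0.02 m and z of case_d_mid in the frame of case_c_mid above 0.02 m and y of lamp_handle in the frame of deck above 0.12 m and contact force between the fingers and case_a below 0.2 N and contact force between the fingers and case_b below 0.2 N and contact force between the fingers and case_c below 0.2 N and contact force between the fingers and case_d below 0.2 N), for 0.3 s.
3. The lamp is swung back over the stack (handle within 30 mm of the rack's middle line) (y of lamp_handle in the frame of deck between -0.03 and 0.03 m), for 0.2 s.
4. The timer key is wound up to its stop (value of joint key above 3.15 rad), for 0.2 s.
At the end, for the whole second after the job is handed in: All present cases in one stack, larger below smaller, lids up, flat on the slope (0.08 rad), ends within 6 mm of the backstop, centred within 14 mm, lengthwise within 0.13 rad; lamp handle within 30 mm of the rack's middle line; key at 3.15 rad or more; bystanders within 30 mm (all of step 3 and x of case_a_mid in the frame of deck between 0.069 and 0.082 m and y of case_a_mid in the frame of deck between -0.014 and 0.014 m and z of each of case_a_mid, case_b_mid, case_c_mid, case_d_mid in the frame of deck above 0.008 m and angle between the x axis of each of case_a_mid, case_b_mid, case_c_mid, case_d_mid and the x axis of deck, either way round below 0.13 rad and angle between the z axis of each of case_a_mid, case_b_mid, case_c_mid, case_d_mid and the z axis of deck, either way round below 0.08 rad and angle between each of case_a_mid, case_b_mid, case_c_mid, case_d_mid's own z axis and vertical below 0.5 rad and x of case_b_mid in the frame of deck between 0.0605 and 0.0735 m and y of case_b_mid in the frame of deck between -0.014 and 0.014 m and x of case_c_mid in the frame of deck between 0.052 and 0.065 m and y of case_c_mid in the frame of deck between -0.014 and 0.014 m and x of case_d_mid in the frame of deck between 0.044 and 0.057 m and y of case_d_mid in the frame of deck between -0.014 and 0.014 m and z of each of case_b_mid, case_c_mid, case_d_mid in the frame of case_a_mid above 0.02 m and z of each of case_c_mid, case_d_mid in the frame of case_b_mid above 0.02 m and z of case_d_mid in the frame of case_c_mid above 0.02 m and value of joint key above 3.15 rad); the robot touches nothing.
It fails at once if The mirror mount is knocked or moved more than 30 mm (distance of mirror_mount from where it was at the start of the episode above 0.03 m).
It fails at once if The screwdriver is knocked or moved more than 30 mm (distance of driver from where it was at the start of the episode above 0.03 m).
It fails at once if The jar is knocked or moved more than 30 mm (distance of solvent from where it was at the start of the episode above 0.03 m).
Of case_a, case_b, case_c, case_d only 2 to 4 are there at a start; the rules pass over those that are not, and their reading is None.
At some moment in a run one of case_a, case_b, case_c, case_d may be knocked a few centimetres aside while the robot is not near it.
Once in a run the grip may slacken for a moment while it holds something.
It also fails if it takes over 210 s, if anything falls off the work surface, if the arm or the gripper's body presses on something with over 40 N, if the wrist force passes 120 N, or if a joint passes its speed limit or range.

## Working session

There is one attempt and no reset: what is moved stays moved. The work goes in short steps, Python scripts to look and compute and a tool call to move; the robot and the scene stay as the last step left them, time stands still between calls to the robot, and variables do not carry over. Pictures are saved under pics/ and viewed, at most 14 in all, crops included, and the job is handed in when it is done.

Besides the shell and the picture viewer there is one more tool, called by a JSON object that holds its "api" and its "payload". drive_tool: Moves the arm, as the interface text tells. Its arguments: {"type":"object","properties":{"moves":{"type":"array"},"newtons":{"type":"number"}},"required":["moves"]}

```bash
mkdir -p pics; ls
cat > h.py <<'E'
import numpy as np, cv2
from cell import env
np.set_printoptions(precision=4,suppress=True)
def snap(n,f):
    T=np.array(env.get_calibration(n)["T"]);c=env.get_calibration(n)
    im,d=env.read_camera(n);cv2.imwrite("pics/"+f+".png",im);np.savez("pics/"+f+".npz",im=im,d=d,T=T,K=[c["fx"],c["fy"],c["cx"],c["cy"]])
    return im,d
def cloud(f):
    z=np.load("pics/"+f+".npz");d=z["d"];fx,fy,cx,cy=z["K"];v,u=np.mgrid[:420,:560]
    P=np.stack([(u-cx)/fx*d,(v-cy)/fy*d,d],-1)
    W=P@z["T"][:3,:3].T+z["T"][:3,3];W[d==0]=np.nan
    return W,z["im"]
E
python3 - <<'E'
from h import *
o=env.get_obs();print(o)
a,_=snap("scene","s0");b,_=snap("side","d0");
print(env.get_calibration("scene")["T"],env.get_calibration("side")["T"])
E
```

```text
pics
{'time_s': 0.0, 'qpos': array([-70.4662,  18.44  ,  -4.0168,  83.174 ,   1.2958,  78.5377,
        -3.2582]), 'joint_velocities': array([-0.0459, -0.074 , -0.0047,  0.0709, -0.0476, -0.035 ,  0.055 ]), 'effort': array([ -0.0018, -49.1292,  -0.4049, -31.2527,  -0.0641,   0.0434,
         0.0002]), 'tool_pos': array([0.2086, 0.6151, 0.2435]), 'tool_rot': array([-179.8935,    0.0059,  161.279 ]), 'force': array([-1.0821,  0.2909,  0.4171]), 'wrist_torque': array([-0.0113, -0.0041, -0.0215]), 'grasp_force': 0.0, 'grip_width': 0.08712564919410024}
[[ 0.5287  0.4923 -0.6915  1.6155]
 [ 0.8488 -0.2978  0.4369 -0.6056]
 [ 0.0091 -0.8179 -0.5753  1.0485]
 [ 0.      0.      0.      1.    ]] [[ 0.8535 -0.2771  0.4413  0.0199]
 [-0.521  -0.4689  0.7132 -0.7644]
 [ 0.0093 -0.8387 -0.5445  0.8277]
 [ 0.      0.      0.      1.    ]]
```

View pics/s0.png

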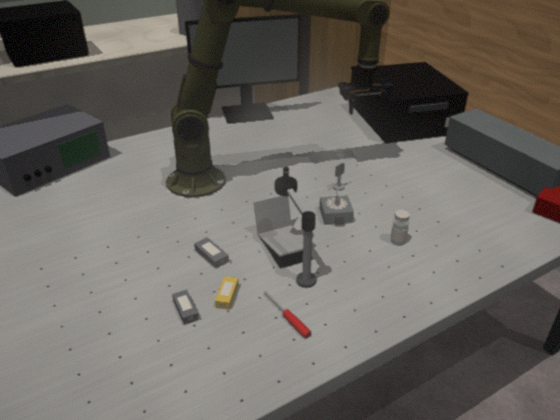

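View pics/d0.png

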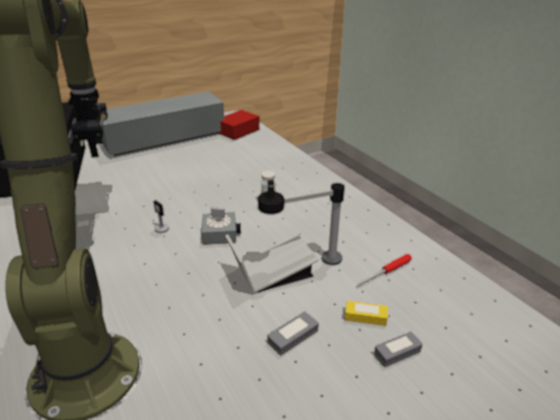

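The scene shows two grey cases (scene px (211,251) and (185,306)), a yellow decoy at (227,292), the lamp over the rack at (286,186), the timer at (337,207), the mirror mount at (340,175), the jar at (400,227) and the screwdriver at (290,315).

```bash
cat >> h.py <<'E'
def top(fs,x0=.3,x1=1.1,y0=-.45,y1=.45,r=.001):
    # orthographic: returns max-height map + color; row=(x1-x)/r, col=(y1-y)/r
    H=np.full((int((x1-x0)/r),int((y1-y0)/r)),-1.);C=np.zeros(H.shape+(3,),np.uint8)
    for f in fs:
        W,im=cloud(f);p=W.reshape(-1,3);c=im.reshape(-1,3)
        m=np.isfinite(p[:,0])&(p[:,0]>x0)&(p[:,0]<x1)&(p[:,1]>y0)&(p[:,1]<y1);p=p[m];c=c[m]
        i=((x1-p[:,0])/r).astype(int).clip(0,H.shape[0]-1);j=((y1-p[:,1])/r).astype(int).clip(0,H.shape[1]-1)
        o=np.argsort(p[:,2]);H[i[o],j[o]]=p[o,2];C[i[o],j[o]]=c[o]
    return H,C
def rects(f,lo,hi,box,amin=8):
    W,im=cloud(f);x0,x1,y0,y1=box
    m=(W[...,2]>lo)&(W[...,2]<hi)&(W[...,0]>x0)&(W[...,0]<x1)&(W[...,1]>y0)&(W[...,1]<y1)
    n,L=cv2.connectedComponents(m.astype(np.uint8))
    for k in range(1,n):
        q=L==k
        if q.sum()<amin: continue
        p=W[q];(c,s,a)=cv2.minAreaRect((p[:,:2]*1000).astype(np.float32))
        print(f,q.sum(),"c",np.round(c,1),"s",np.round(s,1),"a",round(a,1),"z",np.nanmedian(p[:,2]),"col",im[q].mean(0),"px",np.argwhere(q).mean(0)[::-1])
E
python3 - <<'E'
from h import *
for f in("s0","d0"):
    print("--mid");rects(f,.022,.04,(.3,1.1,-.45,-.05))
    print("--lamp");rects(f,.19,.30,(.4,1.1,-.3,.3))
    print("--timer");rects(f,.052,.11,(.4,1.1,.0,.4))
    W,im=cloud(f)
    for n,u,v in ([("postTop",308,217),("peg",286,172),("key",338,203),("deck",290,240)] if f=="s0" else [("postTop",337,190),("peg",271,186),("key",218,211),("deck",280,265)]):
        print(n,W[v-1:v+2,u-1:u+2].reshape(-1,3).mean(0))
E
```

```text
--mid
s0 394 c [ 434.5 -139.8] s [120.8  52.9] a 9.5 z 0.02703423423896112 col [122.4721 126.2056 129.4772] px [210.9898 249.3858]
s0 388 c [ 618.8 -177.2] s [ 43.4 104.1] a 49.2 z 0.027044038415776628 col [104.1108 155.9381 174.6495] px [226.5077 289.8428]
s0 428 c [ 609.  -299.2] s [ 42.6 106.1] a 84.4 z 0.027002574651295408 col [119.4626 122.8528 126.0187] px [184.764  303.9182]
s0 73 c [823.3 -73.7] s [81.7 17.4] a 4.3 z 0.023148283123358038 col [ 53.6027  56.6027 162.8082] px [297.5342 321.5205]
--lamp
s0 867 c [586.7  64.1] s [ 66.2 235.7] a 75.7 z 0.23166225431480147 col [68.8224 70.9723 72.0196] px [294.7924 198.6159]
--timer
s0 48 c [461.  316.1] s [16.1 56.6] a 42.7 z 0.08831954785247625 col [108.0417 109.5    111.9792] px [336.8958 196.6667]
s0 595 c [414.7  91.9] s [123.1  32.5] a 80.3 z 0.08012760498655491 col [ 97.6437 100.8941 102.0672] px [272.0235 209.1311]
s0 186 c [682.5 389.2] s [44.  20.8] a 0.7 z 0.08085441187365494 col [109.4677 114.2043 116.4892] px [398.2473 222.8871]
s0 15 c [611.1 121. ] s [ 9.  17.8] a 56.1 z 0.056402188766720984 col [93.8667 96.6    98.4 
[... 1168 characters left out ...]
[19.5  3.3] a 59.1 z 0.07234479663518845 col [124.5333 130.6667 133.    ] px [274.3333 185.3333]
d0 521 c [456.5 318.7] s [93.2 96. ] a 64.6 z 0.054847549740068224 col [138.739  144.4165 147.524 ] px [217.7198 218.7582]
d0 159 c [676.3  46.6] s [16.6 25. ] a 48.3 z 0.08157792105845973 col [103.3082 105.1132 108.3648] px [332.6415 237.6855]
d0 508 c [584.2  70.5] s [124.7  51.7] a 82.9 z 0.0578853152731324 col [163.75   170.748  173.3346] px [301.0551 250.5945]
d0 87 c [409.4  92.5] s [119.9  16. ] a 85.8 z 0.07847970140459948 col [108.8966 114.3678 116.1954] px [240.5862 265.1379]
postTop [0.6698 0.0365 0.2375]
peg [0.5034 0.0814 0.275 ]
key [0.4585 0.317  0.0886]
deck [0.5173 0.061  0.0405]
```

```bash
cat >> h.py <<'E'
from scipy.spatial.transform import Rotation as Ro
def goal(p,rpy,o=None):
    "prints rotation (tool rotvec rad) then the shift (mm) in the final tool axes, TCP goal p"
    o=o or env.get_obs();R0=Ro.from_euler("xyz",o["tool_rot"],degrees=True);R1=Ro.from_euler("xyz",rpy,degrees=True)
    rv=(R0.inv()*R1).as_rotvec();t=R1.inv().apply(np.array(p)-o["tool_pos"])*1000
    print("rot",rv,"rows",np.linalg.norm(rv)/np.radians(7.1)," shift",t,"rows",np.linalg.norm(t)/41)
def plane(W,m):
    p=W[m];p=p[np.isfinite(p[:,0])]
    for _ in range(5):
        c=p.mean(0);n=np.linalg.svd(p-c,full_matrices=False)[2][2];e=(p-c)@n;p=p[abs(e)<max(2*e.std(),.0015)]
    return c,n*np.sign(n[2] if abs(n[2])>.5 else n[0]),e.std(),len(p)
E
python3 - <<'E'
from h import *
o=env.get_obs();T=np.array(env.get_calibration("wrist")["T"]);R=Ro.from_euler("xyz",o["tool_rot"],degrees=True)
print("cam in tool",R.inv().apply(T[:3,3]-o["tool_pos"]),R.as_matrix().T@T[:3,:3])
for f,db,bb in(("s0",[(270,238),(300,232),(308,250),(283,258)],[(257,203),(277,198),(290,224),(268,232)]),("d0",[(248,275),(275,245),(300,240),(312,255),(258,283)],None)):
    W,im=cloud(f)
    for b in(db,bb):
        if b is None: continue
        m=np.zeros((420,560),np.uint8);cv2.fillPoly(m,[np.array(b)],1)
        c,n,s,k=plane(W,m>0);print(f,c,n,s,k,"tilt",np.degrees(np.arccos(n[2])),"yaw",np.degrees(np.arctan2(n[1],n[0])))
    m=(W[...,2]>.05)&(W[...,2]<.15)&(W[...,0]>.25)&(W[...,0]<.55)&(W[...,1]>.15)&(W[...,1]<.45)
    print("left things");rects(f,.06,.15,(.25,.8,.15,.45))
E
python3 - <<'E'
import cv2
a=cv2.imread("pics/s0.png");b=cv2.imread("pics/d0.png")
c=cv2.hconcat([cv2.resize(a[150:300,240:340],None,fx=4,fy=4,interpolation=2),cv2.resize(b[170:320,200:300],None,fx=4,fy=4,interpolation=2)]);cv2.imwrite("pics/c0.png",c)
E
```

```text
cam in tool [ 0.0743 -0.0008 -0.1402] [[-0.0001 -0.963  -0.2695]
 [ 1.     -0.0001 -0.0001]
 [ 0.     -0.2695  0.963 ]]
s0 [0.5498 0.0692 0.0429] [-0.2553  0.036   0.9662] 0.0012421678508552532 472 tilt 14.938625456993059 yaw 171.96400700558107
s0 [0.4194 0.0914 0.0617] [ 0.9584 -0.1431  0.2471] 0.002698694988122421 600 tilt 75.6969632175556 yaw -8.492005962823047
left things
s0 83 c [319.7 428.6] s [19.4 41.8] a 18.2 z 0.07908608072452816 col [74.747  77.2651 78.4096] px [339.2892 169.4217]
s0 43 c [461.4 316.5] s [10.3 56.3] a 54.3 z 0.0904499430707365 col [108.7209 110.1163 112.5814] px [336.9767 196.0698]
s0 291 c [681.2 404.2] s [47.8 51.2] a 61.7 z 0.09265136997106016 col [120.2371 125.4845 128.5773] px [401.0619 220.1478]
d0 [0.5272 0.079  0.0416] [-0.2578  0.0379  0.9655] 0.0013832619618926142 1187 tilt 15.102924170249189 yaw 171.63196124382586
left things
d0 201 c [676.  407.1] s [46.3 50.1] a 33.5 z 0.10378598804504113 col [150.99   158.99   163.1343] px [266.5672 178.9154]
d0 116 c [315.9 432.1] s [14.5 37.5] a 15.4 z 0.08651541173824573 col [64.3103 66.5862 67.0776] px [158.319  207.7155]
d0 162 c [456.  319.9] s [13.5 43.1] a 56.7 z 0.08332950706428544 col [114.5309 116.284  119.963 ] px [217.3519 212.2037]
```

View pics/c0.png

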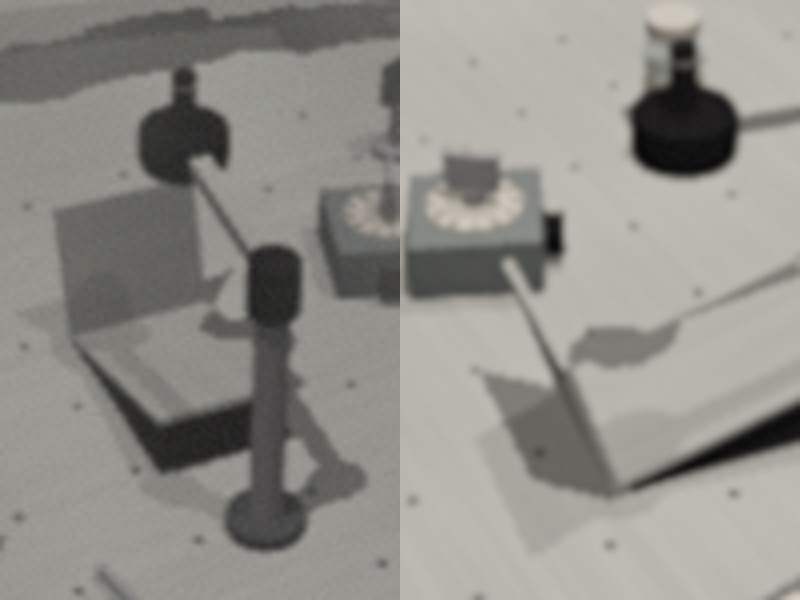

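Crop: the backstop spans (55,210)–(195,190) in the left half, the peg is at (184,85), the post is behind the high end, and the key blade sits on the timer. The rack yaw is about -8.3°. Next I move to the lamp handle.

```bash
python3 -c "
from h import *
goal([.507,.088,.345],[180,0,166.6])"
```

```text
rot [-0.0017  0.     -0.0929] rows 0.7496122401497702  shift [-412.4936 -443.653  -101.4312] rows 14.980996613145926
```

{"api": "drive_tool", "payload": {"moves": [[[0, 0, -34], [0, 0, -0.093], 0], [[0, 0, -34], [0, 0, 0], 0], [[0, 0, -33], [0, 0, 0], 0], [[-22, -24, 0], [0, 0, 0], 0], [[-22, -24, 0], [0, 0, 0], 0], [[-22, -24, 0], [0, 0, 0], 0], [[-22, -24, 0], [0, 0, 0], 0], [[-22, -24, 0], [0, 0, 0], 0], [[-22, -24, 0], [0, 0, 0], 0], [[-22, -24, 0], [0, 0, 0], 0], [[-22, -24, 0], [0, 0, 0], 0], [[-22, -24, 0], [0, 0, 0], 0]], "newtons": 10}}

```text
time_s: 1.1
tool_pos: [0.3517, 0.3579, 0.3452]
tool_rot: [-180.0, -0.0, 166.6]
force: [0.9, -0.1, -0.2]
grip_width: 0.0869
grasp_force: 0.0
```

{"api": "drive_tool", "payload": {"moves": [[[-22, -24, 0], [0, 0, 0], 0], [[-22, -24, 0], [0, 0, 0], 0], [[-22, -24, 0], [0, 0, 0], 0], [[-22, -24, 0], [0, 0, 0], 0], [[-22, -24, 0], [0, 0, 0], 0], [[-22, -24, 0], [0, 0, 0], 0], [[-22, -24, 0], [0, 0, 0], 0], [[0, 0, 0], [0, 0, 0], 0], [[0, 0, 0], [0, 0, 0], 0], [[0, 0, 0], [0, 0, 0], 0]]}}

```text
time_s: 1.93
tool_pos: [0.4617, 0.1611, 0.3452]
tool_rot: [180.0, -0.1, 166.6]
force: [-1.3, -0.3, -0.4]
grip_width: 0.0869
grasp_force: 0.0
```

```bash
python3 -c "
from h import *
print(env.get_obs()['qpos'])
goal([.507,.088,.345],[180,0,166.6])
snap('wrist','w1');rects('w1',.26,.3,(.4,.75,-.1,.25));rects('w1',.19,.26,(.4,.75,-.1,.25))"
```

```text
[-42.569   -3.858   19.2383  96.3327   1.2293  87.3454  53.1984]
rot [ 0.0002 -0.0009  0.0005] rows 0.008572359519494716  shift [-61.0191 -60.6377   0.2438] rows 2.0981747510121846
w1 387 c [505.   87.8] s [17.5 15. ] a 78.6 z 0.28486009833862475 col [38.7313 39.6822 41.3256] px [203.3643 311.5013]
w1 1693 c [488.1 100.2] s [58.7 27.7] a 62.6 z 0.23904371920895545 col [45.5068 46.7856 48.1654] px [229.14   256.0319]
w1 847 c [551.7  81. ] s [25.2 59.5] a 63.5 z 0.23323770071042282 col [120.6021 125.3034 127.7745] px [224.1854 324.2208]
```

{"api": "drive_tool", "payload": {"moves": [[[-20, -20, 0], [0, 0, 0], 0], [[-20, -20, 0], [0, 0, 0], 0], [[-21, -20, 0], [0, 0, 0], 0], [[0, 0, 0], [0, 0, 0], 0.4], [[0, 0, 18], [0, 0, 0], 0.4], [[0, 0, 18], [0, 0, 0], 0.4], [[0, 0, 18], [0, 0, 0], 0.4], [[0, 0, 18], [0, 0, 0], 0.4], [[0, 0, 5], [0, 0, 0], 0.4], [[0, 0, 0], [0, 0, 0], 0.4]]}}

```text
time_s: 2.82
tool_pos: [0.5063, 0.0892, 0.2671]
tool_rot: [-179.9, -0.2, 166.7]
force: [-0.1, -0.5, 0.4]
grip_width: 0.0541
grasp_force: 0.0
```

{"api": "drive_tool", "payload": {"moves": [[[0, 0, 0], [0, 0, 0], 1], [[0, 0, 0], [0, 0, 0], 1], [[0, 0, 0], [0, 0, 0], 1], [[0, 0, 0], [0, 0, 0], 1], [[0, 0, 0], [0, 0, 0], 1], [[0, 0, 0], [0, 0, 0], 1], [[0, 0, 0], [0, 0, 0], 1], [[0, 0, 0], [0, 0, 0], 1]]}}

```text
time_s: 3.48
tool_pos: [0.5077, 0.088, 0.2689]
tool_rot: [180.0, 0.0, 166.6]
force: [0.1, -0.6, 1.7]
grip_width: 0.0179
grasp_force: 10.0
```

{"api": "drive_tool", "payload": {"moves": [[[-0.2, 9, 0], [0, 0, 0.05], 1], [[-0.2, 9, 0], [0, 0, 0.05], 1], [[-0.2, 9, 0], [0, 0, 0.05], 1], [[-0.2, 9, 0], [0, 0, 0.05], 1], [[-0.2, 9, 0], [0, 0, 0.05], 1], [[-0.2, 9, 0], [0, 0, 0.05], 1], [[-0.2, 9, 0], [0, 0, 0.05], 1], [[-0.2, 9, 0], [0, 0, 0.05], 1], [[-0.2, 9, 0], [0, 0, 0.05], 1], [[-0.2, 9, 0], [0, 0, 0.05], 1], [[-0.2, 9, 0], [0, 0, 0.05], 1], [[-0.2, 9, 0], [0, 0, 0.05], 1]]}}

```text
time_s: 4.48
tool_pos: [0.561, 0.1811, 0.2689]
tool_rot: [-180.0, -0.1, 132.1]
force: [-2.1, 0.7, 3.0]
grip_width: 0.0178
grasp_force: 10.0
```

{"api": "drive_tool", "payload": {"moves": [[[-0.2, 9, 0], [0, 0, 0.05], 1], [[-0.2, 9, 0], [0, 0, 0.05], 1], [[-0.2, 9, 0], [0, 0, 0.05], 1], [[-0.2, 9, 0], [0, 0, 0.05], 1], [[-0.2, 9, 0], [0, 0, 0.05], 1], [[-0.2, 9, 0], [0, 0, 0.05], 1], [[-0.2, 9, 0], [0, 0, 0.05], 1], [[-0.2, 9, 0], [0, 0, 0.05], 1], [[-0.2, 9, 0], [0, 0, 0.05], 1], [[-0.2, 9, 0], [0, 0, 0.05], 1], [[-0.2, 9, 0], [0, 0, 0.05], 1], [[0, 0, 0], [0, 0, 0], 1]]}}

```text
time_s: 5.48
tool_pos: [0.6501, 0.2253, 0.2689]
tool_rot: [179.9, -0.1, 100.7]
force: [-1.1, 3.0, 2.8]
grip_width: 0.0178
grasp_force: 10.0
```

{"api": "drive_tool", "payload": {"moves": [[[0, 0, 0], [0, 0, 0], 0.4], [[0, 0, 0], [0, 0, 0], 0.4], [[0, 0, 0], [0, 0, 0], 0.4], [[0, 0, 0], [0, 0, 0], 0.4], [[0, 0, -20], [0, 0, 0], 0.4], [[0, 0, -30], [0, 0, 0], 0.2], [[0, 0, -30], [0, 0, 0], 0], [[0, 0, -20], [0, 0, 0], 0], [[0, 0, 0], [0, 0, 0], 0]]}}

```text
time_s: 6.23
tool_pos: [0.6502, 0.2233, 0.3743]
tool_rot: [179.5, -0.1, 100.7]
force: [0.7, -0.6, 1.4]
grip_width: 0.0697
grasp_force: 0.0
```

{"api": "drive_tool", "payload": {"moves": [[[0, 0, 0], [0, 0, 0.12], 0], [[0, 0, 0], [0, 0, 0.12], 0], [[0, 0, 0], [0, 0, 0.12], 0], [[0, 0, 0], [0, 0, 0.12], 0], [[0, 0, 0], [0, 0, 0.12], 0], [[0, 0, 0], [0, 0, 0.12], 0], [[0, 0, 0], [0, 0, 0.12], 0], [[0, 0, 0], [0, 0, 0.12], 0], [[0, 0, 0], [0, 0, 0.12], 0], [[0, 0, 0], [0, 0, 0.12], 0], [[0, 0, 0], [0, 0, 0.12], 0], [[0, 0, 0], [0, 0, 0.12], 0]]}}

```text
time_s: 7.23
tool_pos: [0.6485, 0.2233, 0.3676]
tool_rot: [-180.0, 0.1, 17.9]
force: [-0.1, -0.0, 0.0]
grip_width: 0.087
grasp_force: 0.0
```

{"api": "drive_tool", "payload": {"moves": [[[0, 0, 0], [0, 0, 0.12], 0], [[0, 0, 0], [0, 0, 0.12], 0], [[0, 0, 0], [0, 0, 0.12], 0], [[0, 0, 0], [0, 0, 0.1], 0], [[0, 0, 0], [0, 0, 0], 0], [[-24, 21, 0], [0, 0, 0], 0], [[-24, 21, 0], [0, 0, 0], 0], [[-24, 21, 0], [0, 0, 0], 0], [[-24, 21, 0], [0, 0, 0], 0], [[-24, 21, 0], [0, 0, 0], 0], [[0, 0, 0], [0, 0, 0], 0], [[0, 0, 0], [0, 0, 0], 0]]}}

```text
time_s: 8.23
tool_pos: [0.5143, 0.1356, 0.3691]
tool_rot: [-179.7, 0.0, -8.0]
force: [-0.3, -0.4, 0.1]
grip_width: 0.0869
grasp_force: 0.0
```

Run:
```python
from h import *
print(env.get_obs()['qpos'],env.get_obs()['tool_pos'])
snap('wrist','w2')
snap('scene','s2');snap('side','d2')
for f in ("s2","d2"):
    rects(f,.022,.04,(.3,.75,-.45,-.05)); rects(f,.24,.29,(.5,.8,.1,.3))
```

```text
[ -65.6587    1.171    49.5611   89.4169   -1.1322   89.7366 -114.1063] [0.5143 0.1356 0.3691]
s2 421 c [ 433.3 -140.3] s [123.6  54.5] a 8.1 z 0.026853647030846695 col [124.1995 127.8812 131.152 ] px [210.981  249.5986]
s2 395 c [ 619.9 -178. ] s [ 43.3 104.3] a 48.8 z 0.02745450458258003 col [107.2076 160.5443 179.6962] px [226.4709 289.9215]
s2 427 c [ 609.5 -299.9] s [ 43.2 103. ] a 85.1 z 0.02712850471416539 col [122.9766 126.3021 129.5691] px [184.7096 303.9602]
s2 98 c [651.8 222.6] s [17.9 23.5] a 30.4 z 0.2639343413423475 col [67.1633 69.2959 70.5612] px [354.0714 183.7857]
d2 627 c [ 616.2 -175.3] s [47.7 99.7] a 49.0 z 0.03157890068591784 col [108.7384 188.7943 207.1085] px [366.2695 309.5646]
d2 965 c [ 432.4 -136.9] s [118.8  53.5] a 8.9 z 0.03159812691475672 col [148.4342 152.2487 156.2363] px [291.9306 329.6756]
d2 782 c [ 606.8 -297.5] s [ 44.1 102.8] a 85.0 z 0.03140719973890577 col [145.8005 149.6266 153.8657] px [397.9808 345.5064]
d2 271 c [647.9 223.9] s [60.7 65.5] a 80.3 z 0.24344550305465218 col [56.5461 58.1402 60.4982] px [289.7565 158.3469]
```

View pics/w2.png

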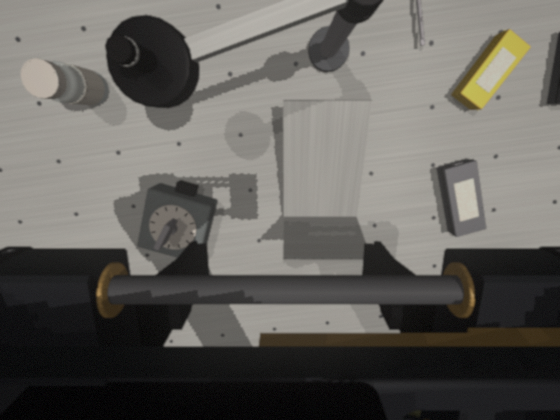

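Wrist view: the deck surface has corners (284,100), (370,100), (360,216), (281,216), and the backstop runs down to row 260. The lamp is clear at (150,60), case C is at (463,197), the yellow case at (492,68) and the timer at (175,215) with the key at (172,230).

Run:
```python
from h import *
W,im=cloud("w2")
def pm(b):
    m=np.zeros((420,560),np.uint8);cv2.fillPoly(m,[np.array(b)],1);return m>0
md=pm([(290,106),(362,106),(354,208),(288,208)]);c,n,s,k=plane(W,md)
print("deck",c,n,s,k,"tilt",np.degrees(np.arccos(n[2])),"yaw",np.degrees(np.arctan2(-n[1],-n[0])))
mb=pm([(288,222),(356,222),(358,254),(290,254)]);cb,nb,s,k=plane(W,mb)
print("back",cb,nb,s,k,"yaw",np.degrees(np.arctan2(nb[1],nb[0])))
# deck edges: points lying within 4mm of the plane
p=W.reshape(-1,3);e=(p-c)@n;g=np.isfinite(e)&(abs(e)<.005)&(p[:,2]>.016)&(p[:,0]>.4)&(p[:,0]<.7)&(p[:,1]>-.05)&(p[:,1]<.18);q=p[g]
yaw=np.radians(-8.3);xd=np.array([np.cos(yaw)*np.cos(np.radians(15)),np.sin(yaw)*np.cos(np.radians(15)),np.sin(np.radians(15))])
yd=np.array([-np.sin(yaw),np.cos(yaw),0])
X=q@xd;Y=q@yd
for a in np.arange(X.min(),X.max(),.03):
    s=(X>=a)&(X<a+.03)
    if s.sum()>50: print(round(a,3),s.sum(),np.percentile(Y[s],[1,99]),np.percentile(Y[s],[1,99]).mean())
print("X range",np.percentile(X,[.5,99.5]),"yd c",c@yd,"back x",cb@xd)
rects("w2",.0215,.04,(.3,.75,-.45,-.05),100);rects("w2",.07,.11,(.4,.5,.2,.4),10)
```

```text
deck [0.5294 0.077  0.0403] [-0.2568  0.0352  0.9658] 0.000680600741763231 6693 tilt 15.024208827276063 yaw -7.812290381912956
back [0.4168 0.0936 0.0727] [ 0.9565 -0.1342  0.2591] 0.00048653960523293573 2266 yaw -7.987220576884421
0.403 866 [0.0934 0.211 ] 0.15220462399010193
0.433 1273 [0.0931 0.2111] 0.1521124251196629
0.463 1397 [0.0933 0.2111] 0.1521983659834881
0.493 1560 [0.0933 0.2112] 0.1522628824230499
0.523 1691 [0.0937 0.2112] 0.15247529988906208
0.553 1894 [0.0938 0.2113] 0.1525577663790584
0.583 439 [0.0941 0.2122] 0.15316106378756605
X range [0.4045 0.5886] yd c 0.15266918817218228 back x 0.4041031542567252
w2 2462 c [ 616.8 -175.9] s [ 42.9 101.3] a 48.6 z 0.030031779858488816 col [107.9277 170.5325 180.1629] px [494.0093  68.8339]
w2 2445 c [ 432.7 -138.4] s [116.9  51.3] a 9.1 z 0.03004165646378515 col [128.2061 132.3497 135.3808] px [464.483  197.6127]
w2 295 c [458.4 319.5] s [ 9.4 41.9] a 52.0 z 0.09546397340638368 col [74.5797 75.2203 78.0373] px [164.6915 234.0475]
```

```bash
cat >> h.py <<'E'
_y=np.radians(-8.0);_t=np.radians(15)
XD=np.array([np.cos(_y)*np.cos(_t),np.sin(_y)*np.cos(_t),np.sin(_t)]);YD=np.array([-np.sin(_y),np.cos(_y),0]);ZD=np.cross(XD,YD)
_c=np.array([.5294,.0770,.0403]);_b=np.array([.4168,.0936,.0727]);_m=_c-YD*(.15267-.1524)
OD=XD*(_b@XD)+YD*(_m@YD)+ZD*(_c@ZD)
def dk(x,y,z): return OD+XD*x+YD*y+ZD*z
def ind(p): p=np.asarray(p)-OD;return np.stack([p@XD,p@YD,p@ZD],-1)
RP=Ro.from_matrix(np.c_[XD,-YD,-ZD]).as_euler("xyz",degrees=True)
E
python3 -c "
from h import *
print(OD,RP,ind([.649,.224,.265]))
goal([.4327,-.1384,.10],[180,0,9.1])"
```

```text
[0.4322 0.0904 0.014 ] [180. -15.  -8.] [0.2543 0.1625 0.1917]
rot [ 0.0003 -0.0003 -0.2988] rows 2.411045150181431  shift [-125.4917  259.4822  268.3568] rows 9.60537742941165
```

{"api": "drive_tool", "payload": {"moves": [[[0, 0, 0], [0, 0, -0.1], 0], [[0, 0, 0], [0, 0, -0.1], 0], [[0, 0, 0], [0, 0, -0.099], 0], [[-12.5, 26, 10], [0, 0, 0], 0], [[-12.5, 26, 10], [0, 0, 0], 0], [[-12.5, 26, 10], [0, 0, 0], 0], [[-12.5, 26, 10], [0, 0, 0], 0], [[-12.5, 26, 20], [0, 0, 0], 0], [[-12.5, 26, 20], [0, 0, 0], 0], [[-12.5, 26, 20], [0, 0, 0], 0], [[-12.5, 26, 20], [0, 0, 0], 0], [[-12.5, 26, 20], [0, 0, 0], 0]]}}

```text
time_s: 9.38
tool_pos: [0.4409, -0.1133, 0.2278]
tool_rot: [179.9, 0.0, 9.0]
force: [0.8, -0.4, -0.3]
grip_width: 0.0873
grasp_force: 0.0
```

{"api": "drive_tool", "payload": {"moves": [[[-13, 25, 20], [0, 0, 0], 0], [[0, 0, 25], [0, 0, 0], 0], [[0, 0, 25], [0, 0, 0], 0], [[0, 0, 25], [0, 0, 0], 0], [[0, 0, 15], [0, 0, 0], 0], [[0, 0, 15], [0, 0, 0], 0], [[0, 0, 0], [0, 0, 0], 0], [[0, 0, 0], [0, 0, 0], 0], [[0, 0, 0], [0, 0, 0], 0]]}}

```text
time_s: 10.13
tool_pos: [0.4326, -0.1394, 0.1044]
tool_rot: [179.9, -0.0, 9.0]
force: [-0.2, 0.3, -0.1]
grip_width: 0.0875
grasp_force: 0.0
```

Run:
```python
from h import *
print(env.get_obs()['qpos'])
snap('wrist','w3');rects('w3',.024,.04,(.3,.55,-.25,-.05),50)
goal([.4327,-.1384,.025],[180,0,9.1])
```

```text
[-53.1167   0.2285  68.9018 121.1817  -0.1207  58.6705 -65.1666]
w3 8950 c [ 442.5 -137.1] s [96.1 50.2] a 8.9 z 0.03021069714592252 col [102.2836 105.7028 109.1668] px [283.3216 208.7968]
rot [ 0.0012 -0.0014 -0.0018] rows 0.02087349654808872  shift [ 0.0229 -0.7862 79.5744] rows 1.9409341556805386
```

{"api": "drive_tool", "payload": {"moves": [[[0, -0.8, 10], [0, 0, 0], 0], [[0, 0, 10], [0, 0, 0], 0], [[0, 0, 10], [0, 0, 0], 0], [[0, 0, 10], [0, 0, 0], 0]]}}

```text
time_s: 10.52
tool_pos: [0.433, -0.1376, 0.0643]
tool_rot: [-180.0, -0.2, 9.0]
force: [-0.8, -0.2, -0.1]
grip_width: 0.0875
grasp_force: 0.0
```

Run:
```python
from h import *
print(env.get_obs()['qpos'])
goal([.4327,-.1384,.025],[180,0,9.1])
```

```text
[-49.0717   8.6168  67.7223 123.2485 -10.0387  53.7538 -56.5741]
rot [-0.0007 -0.0029 -0.0009] rows 0.025398380640438093  shift [-0.3796  0.7366 39.2872] rows 0.9584381455561586
```

{"api": "drive_tool", "payload": {"moves": [[[0, 0.5, 10], [0, 0, 0], 0], [[0, 0, 10], [0, 0, 0], 0], [[0, 0, 10], [0, 0, 0], 0], [[0, 0, 9], [0, 0, 0], 0], [[0, 0, 0], [0, 0, 0], 0], [[0, 0, 0], [0, 0, 0], 1], [[0, 0, 0], [0, 0, 0], 1], [[0, 0, 0], [0, 0, 0], 1], [[0, 0, 0], [0, 0, 0], 1], [[0, 0, 0], [0, 0, 0], 1], [[0, 0, 0], [0, 0, 0], 1], [[0, 0, 0], [0, 0, 0], 1]], "newtons": 30}}

```text
time_s: 11.52
tool_pos: [0.4318, -0.1383, 0.0247]
tool_rot: [-180.0, -0.0, 9.0]
force: [-0.2, 0.3, 2.9]
grip_width: 0.0496
grasp_force: 30.0
```

{"api": "drive_tool", "payload": {"moves": [[[0, 0, -20], [0, 0, 0], 1], [[0, 0, -30], [0, 0, 0], 1], [[0, 0, -30], [0, 0, 0], 1], [[0, 0, -30], [0, 0, 0], 1], [[0, 0, -30], [0, 0, 0], 1], [[0, 0, -30], [0, 0, 0], 1], [[0, 0, 0], [0, 0, 0], 1], [[0, 0, 0], [0, 0, 0], 1]]}}

```text
time_s: 12.18
tool_pos: [0.4325, -0.1384, 0.1955]
tool_rot: [-179.9, -0.2, 9.0]
force: [-0.2, -0.4, -2.6]
grip_width: 0.0496
grasp_force: 30.0
```

Run:
```python
from h import *
o=env.get_obs();print(o['qpos'],o['tool_pos'])
goal(dk(.07,0,.15),RP)
```

```text
[-51.8182 -13.0587  60.4699 115.1755  11.8102  71.5444 -76.7508] [ 0.4325 -0.1384  0.1955]
rot [-0.0409  0.2566  0.2947] rows 3.170282785629879  shift [  -7.9878 -226.5061   17.0109] rows 5.543522663520886
```

Run:
```python
from h import *
print(dk(.09,-.15,.08),dk(.064,0,.03))
goal(dk(.09,-.15,.08),RP)
```

```text
[ 0.4769 -0.0674  0.1146] [0.4858 0.0829 0.0596]
rot [-0.0409  0.2566  0.2947] rows 3.170282785629879  shift [ 12.0122 -76.5061  87.0109] rows 2.841057945392849
```

{"api": "drive_tool", "payload": {"moves": [[[11, -13, 6], [0, 0, 0], 1], [[11, -13, 6], [0, 0, 0], 1], [[11, -13, 6], [0, 0, 0], 1], [[11, -12, 6], [0, 0, 0], 1], [[11, -12, 6], [0, 0, 0], 1], [[0, 0, 0], [-0.007, 0.043, 0.049], 1], [[0, 0, 0], [-0.007, 0.043, 0.049], 1], [[0, 0, 0], [-0.007, 0.043, 0.049], 1], [[0, 0, 0], [-0.007, 0.043, 0.049], 1], [[0, 0, 0], [-0.007, 0.043, 0.049], 1], [[0, 0, 0], [-0.007, 0.043, 0.049], 1], [[0, 0, 0], [0, 0, 0], 1]]}}

```text
time_s: 13.18
tool_pos: [0.4728, -0.0677, 0.1613]
tool_rot: [179.7, -14.6, -8.0]
force: [-1.1, -0.2, -2.5]
grip_width: 0.0498
grasp_force: 30.0
```

Run:
```python
from h import *
o=env.get_obs();print(o['qpos'],o['tool_pos'],o['tool_rot'],o['grip_width'])
goal(dk(.066,-.15,.032),RP)
snap('wrist','w4')
```

```text
[ -44.3826  -16.3204   42.9977  125.4508   17.1206   53.1312 -107.8877] [ 0.4728 -0.0677  0.1613] [179.7228 -14.641   -7.9934] 0.04982101753563014
rot [0.0048 0.0063 0.0001] rows 0.06374120249309473  shift [-32.2246  -0.8845  94.1772] rows 2.42784600880133
```

View pics/w4.png

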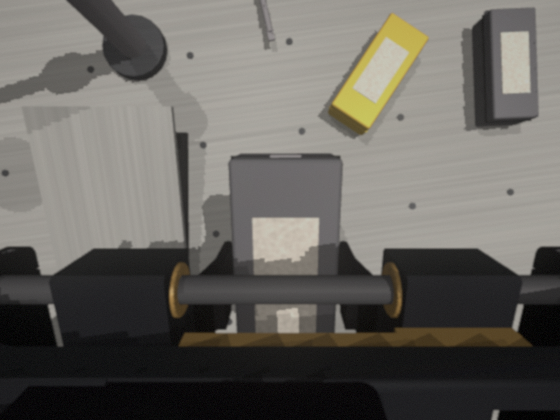

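The case is held square (its end runs (231,155)–(341,155)), and the yellow case, case D, rack and screwdriver are undisturbed. I'll bring it in from the side at low height.

{"api": "drive_tool", "payload": {"moves": [[[-4, 0, 12], [0.001, 0.001, 0], 1], [[-4, 0, 12], [0.001, 0.001, 0], 1], [[-4, 0, 12], [0.001, 0.001, 0], 1], [[-4, 0, 12], [0.001, 0.001, 0], 1], [[-4, 0, 12], [0, 0.001, 0], 1], [[-4, 0, 12], [0, 0.001, 0], 1], [[-4, 0, 12], [0, 0, 0], 1], [[-4, -1, 10], [0, 0, 0], 1], [[0, 0, 0], [0, 0, 0], 1], [[0, 0, 0], [0, 0, 0], 1]]}}

```text
time_s: 14.07
tool_pos: [0.4693, -0.0663, 0.0646]
tool_rot: [179.9, -15.1, -7.9]
force: [0.3, 0.3, -2.3]
grip_width: 0.05
grasp_force: 30.0
```

Run:
```python
from h import *
o=env.get_obs();print(o['qpos'],ind(o['tool_pos']),o['tool_rot'],o['grip_width'])
goal(dk(.066,0,.032),RP)
```

```text
[ -47.709    -6.7495   50.7025  132.1793   10.6859   37.4609 -102.0412] [ 0.0696 -0.15    0.0337] [179.8788 -15.1017  -7.855 ] 0.05003496864763512
rot [ 0.0015 -0.0018  0.0024] rows 0.02706800864789735  shift [  -3.5599 -149.971     1.6941] rows 3.6590928562598792
```

{"api": "drive_tool", "payload": {"moves": [[[0, -15, 0], [0, 0, 0], 1], [[0, -15, 0], [0, 0, 0], 1], [[0, -15, 0], [0, 0, 0], 1], [[0, -15, 0], [0, 0, 0], 1], [[0, -15, 0], [0, 0, 0], 1], [[0, -15, 0], [0, 0, 0], 1], [[0, -15, 0], [0, 0, 0], 1], [[0, -15, 0], [0, 0, 0], 1], [[0, -15, 0], [0, 0, 0], 1], [[0, -15, 0], [0, 0, 0], 1], [[0, 0, 0], [0, 0, 0], 1], [[0, 0, 0], [0, 0, 0], 1]]}}

```text
time_s: 15.07
tool_pos: [0.4913, 0.0833, 0.0662]
tool_rot: [180.0, -15.3, -7.8]
force: [-0.3, -0.7, -2.5]
grip_width: 0.0503
grasp_force: 30.0
```

Run:
```python
from h import *
o=env.get_obs();print(o['qpos'],ind(o['tool_pos']),o['tool_rot'],o['grip_width'])
goal(dk(.060,0,.027),RP)
snap('wrist','w5');snap('scene','s5');snap('side','d5')
for f in('w5','s5'):
    W,im=cloud(f);D=ind(W);m=(D[...,2]>.030)&(D[...,2]<.045)&(D[...,0]>.02)&(D[...,0]<.16)&(abs(D[...,1])<.05)
    p=D[m];print(f,m.sum(),np.percentile(p,[2,98],axis=0) if m.sum() else '')
```

```text
[ -55.8013   -0.368    39.0679  128.404    10.5488   38.3638 -122.0173] [0.071  0.0012 0.035 ] [179.9977 -15.3132  -7.8057] 0.05025009259931434
rot [-0.0008 -0.0055  0.0033] rows 0.05186105520933447  shift [-10.9724   1.1939   7.9943] rows 0.33239495802304936
w5 16482 [[ 0.0448 -0.0244  0.0344]
 [ 0.1293  0.0254  0.0421]]
s5 274 [[ 0.0275 -0.0358  0.0308]
 [ 0.1331  0.0303  0.0432]]
```

{"api": "drive_tool", "payload": {"moves": [[[-6, 1, 2], [0, -0.005, 0.003], 1], [[-6, 0, 2], [0, 0, 0], 1], [[0, 0, 3], [0, 0, 0], 1], [[0, 0, 2], [0, 0, 0], 1], [[0, 0, 1], [0, 0, 0], 1], [[0, 0, 0], [0, 0, 0], 1]]}}

```text
time_s: 15.72
tool_pos: [0.4808, 0.0828, 0.0527]
tool_rot: [-180.0, -14.8, -8.1]
force: [-8.2, -0.5, 8.0]
grip_width: 0.0499
grasp_force: 30.0
```

Run:
```python
from h import *
o=env.get_obs();print(o['qpos'],ind(o['tool_pos']),o['tool_rot'],o['grip_width'],o['force'])
snap('wrist','w6')
W,im=cloud('w6');D=ind(W);m=(D[...,2]>.024)&(D[...,2]<.040)&(D[...,0]>.02)&(D[...,0]<.16)&(abs(D[...,1])<.035)
p=D[m];print(m.sum(),np.percentile(p,[.3,2,50,98,99.7],axis=0))
```

```text
[ -55.8207    0.0767   38.9446  129.9057   10.2582   36.963  -122.5008] [ 0.0575 -0.0008  0.0246] [-179.9771  -14.8431   -8.1227] 0.049860186275449234 [-8.159  -0.5284  7.9801]
16346 [[ 0.0296 -0.0335  0.0254]
 [ 0.0314 -0.0266  0.0282]
 [ 0.0833 -0.0014  0.0303]
 [ 0.1152  0.0244  0.033 ]
 [ 0.1159  0.0323  0.039 ]]
```

Case C is down on the deck and against the backstop. Release, back out upslope, and head for D at long reach.

{"api": "drive_tool", "payload": {"moves": [[[0, 0, 0], [0, 0, 0], 0], [[0, 0, 0], [0, 0, 0], 0], [[0, 0, 0], [0, 0, 0], 0], [[0, 0, 0], [0, 0, 0], 0], [[0, 0, -10], [0, 0, 0], 0], [[0, 0, -15], [0, 0, 0], 0], [[10, 0, -20], [0, 0, 0], 0], [[20, 0, -20], [0, 0, 0], 0], [[20, 0, -20], [0, 0, 0], 0], [[20, 0, -20], [0, 0, 0], 0], [[20, 0, -10], [0, 0, 0], 0], [[0, 0, 0], [0, 0, 0], 0]]}}

```text
time_s: 16.77
tool_pos: [0.5431, 0.0748, 0.1917]
tool_rot: [-179.7, -15.5, -8.2]
force: [0.1, 0.9, 0.9]
grip_width: 0.0868
grasp_force: 0.0
```

```bash
cat >> h.py <<'E'
def box(f,zlo,zhi):
    W,im=cloud(f);D=ind(W);m=(D[...,2]>zlo)&(D[...,2]<zhi)&(D[...,0]>.004)&(D[...,0]<.17)&(abs(D[...,1])<.055)
    p=D[m];print(f,m.sum(),"rect",cv2.minAreaRect((p[:,:2]*1000).astype(np.float32)),"z",np.percentile(p[:,2],[5,50,95]));c,n,s,k=plane(D,m);print(n,s)
E
python3 - <<'E'
from h import *
o=env.get_obs();print(o['qpos'],o['tool_pos'],o['grip_width'])
for c in('wrist','scene','side'): snap(c,c[0]+'7')
for f in 'wsd'.replace('d',''): box(f+'7',.024,.036)
rects('s7',.022,.04,(.5,.75,-.45,-.05)) if 0 else None
rects('w7',.024,.04,(.3,.75,-.45,-.05))
goal([.6085,-.2985,.12],[180,0,-5.2])
E
```

```text
[ -55.7954   -4.6306   40.4002  115.2289   10.8591   54.3743 -118.5723] [0.5431 0.0748 0.1917] 0.08681134657286851
w7 2726 rect ((77.46954345703125, -1.7188396453857422), (78.29251098632812, 50.08086395263672), 0.07735215127468109) z [0.0283 0.0302 0.0314]
[0.0073 0.0001 1.    ] 0.0006188734745367655
s7 618 rect ((60.548057556152344, 0.3577136993408203), (112.74685668945312, 56.68928146362305), 0.4528045356273651) z [0.0261 0.0317 0.0344]
[-0.0019 -0.0043  1.    ] 0.001299877721984184
w7 4316 c [ 617.1 -176. ] s [ 42.7 100.7] a 48.6 z 0.030132649102484116 col [ 99.6288 157.7315 168.9479] px [519.3082 135.0966]
rot [ 0.0065 -0.2591 -0.0504] rows 2.1309756674084412  shift [105.0486 365.1172  65.7455] rows 9.40427357653637
```

{"api": "drive_tool", "payload": {"moves": [[[0, 10, 0], [0.002, -0.087, -0.017], 0], [[0, 20, 0], [0.002, -0.086, -0.017], 0], [[0, 30, 0], [0.002, -0.086, -0.016], 0], [[0, 34, 0], [0, 0, 0], 0], [[0, 34, 0], [0, 0, 0], 0], [[0, 34, 0], [0, 0, 0], 0], [[0, 34, 0], [0, 0, 0], 0], [[5, 34, 0], [0, 0, 0], 0], [[10, 34, 0], [0, 0, 0], 0], [[15, 34, 0], [0, 0, 0], 0], [[20, 34, 0], [0, 0, 0], 0], [[20, 10, 0], [0, 0, 0], 0]]}}

```text
time_s: 17.92
tool_pos: [0.5719, -0.2778, 0.1853]
tool_rot: [179.9, 0.1, -5.7]
force: [-1.5, -1.4, 0.8]
grip_width: 0.0869
grasp_force: 0.0
```

{"api": "drive_tool", "payload": {"moves": [[[0, 0, 0], [0, 0, 0], 0], [[0, 0, 0], [0, 0, 0], 0], [[0, 0, 0], [0, 0, 0], 0]]}}

```text
time_s: 18.17
tool_pos: [0.5739, -0.2707, 0.1855]
tool_rot: [-179.9, 0.0, -5.2]
force: [-0.7, -0.4, -0.0]
grip_width: 0.0867
grasp_force: 0.0
```

Run:
```python
from h import *
o=env.get_obs();print(o['qpos'],o['tool_pos'],o['tool_rot'])
snap('wrist','w8');rects('w8',.024,.04,(.3,.75,-.45,-.05),100)
goal([.6085,-.2985,.12],[180,0,-5.2])
```

```text
[-18.1366  25.6708  53.9383  91.4661 -21.4561  73.9692 -56.0502] [ 0.5739 -0.2707  0.1855] [-179.8789    0.0499   -5.2097]
w8 4737 c [ 617.4 -176.9] s [ 42.4 100.9] a 48.6 z 0.030132966543772566 col [ 97.2409 148.677  163.0464] px [183.5643 162.6293]
w8 4688 c [ 607.6 -298.8] s [42.1 99.9] a 84.4 z 0.030143713583237836 col [122.3276 126.4635 129.3976] px [311.2754 160.8637]
rot [-0.0024 -0.0002  0.0005] rows 0.019489528141467302  shift [36.7995 24.8791 66.0266] rows 1.940930755727582
```

{"api": "drive_tool", "payload": {"moves": [[[18, 12.5, 20], [0, 0, 0.007], 0], [[18, 12.5, 20], [0, 0, 0], 0], [[0, 0, 20], [0, 0, 0], 0], [[0, 0, 20], [0, 0, 0], 0], [[0, 0, 20], [0, 0, 0], 0], [[0, 0, 10], [0, 0, 0], 0], [[0, 0, 0], [0, 0, 0], 0], [[0, 0, 0], [0, 0, 0], 0]]}}

```text
time_s: 18.88
tool_pos: [0.6089, -0.2992, 0.0776]
tool_rot: [-179.9, -0.1, -5.6]
force: [-0.4, 0.1, 0.9]
grip_width: 0.0869
grasp_force: 0.0
```

Run:
```python
from h import *
goal([.6076,-.2988,.025],[180,0,-5.6])
```

```text
rot [-0.0013 -0.0023  0.0007] rows 0.021805358653302603  shift [-1.3633 -0.2248 52.5611] rows 1.2824211832697199
```

{"api": "drive_tool", "payload": {"moves": [[[-1, 0, 15], [0, -0.001, 0], 0], [[0, 0, 15], [0, 0, 0], 0], [[0, 0, 15], [0, 0, 0], 0], [[0, 0, 7], [0, 0, 0], 0], [[0, 0, 0], [0, 0, 0], 0], [[0, 0, 0], [0, 0, 1], 0]]}}

```text
time_s: 19.38
tool_pos: [0.6077, -0.3001, 0.0244]
tool_rot: [-179.9, -0.0, -12.8]
force: [0.0, -0.5, 0.6]
grip_width: 0.0872
grasp_force: 0.0
```

A typo put the 1 in the turn column and yawed the tool 7.2° with the fingers clear of the case. Turn it back, then close.

{"api": "drive_tool", "payload": {"moves": [[[0, 0, 0], [0, 0, -0.06], 0], [[0, 0, 0], [0, 0, -0.065], 0], [[0, 0, 0], [0, 0, 0], 0], [[0, 0, 0], [0, 0, 0], 0]]}}

```text
time_s: 19.72
tool_pos: [0.6079, -0.3001, 0.0247]
tool_rot: [-180.0, -0.1, -5.7]
force: [-0.2, 0.1, 0.7]
grip_width: 0.0871
grasp_force: 0.0
```

Run:
```python
from h import *
goal([.6076,-.2988,.025],[180,0,-5.6]);snap('wrist','w9');rects('w9',.026,.034,(.5,.75,-.36,-.24),100)
```

```text
rot [-0.0008 -0.0011 -0.0021] rows 0.019924797608212412  shift [-0.4532 -1.2282 -0.2768] rows 0.03263675453898559
w9 8615 c [ 634.  -301.1] s [42.3 45.8] a 84.3 z 0.03012254902897285 col [100.9855 102.927  106.2244] px [280.6193 226.3031]
w9 247 c [ 620.8 -254.7] s [13.1  5.6] a 47.1 z 0.02975914485209674 col [21.3887 22.0405 22.9312] px [184.8016 264.83  ]
w9 239 c [ 611.5 -348.3] s [ 5.8 13. ] a 33.9 z 0.029673852469140366 col [28.2929 29.2259 30.0377] px [385.9331 264.8745]
w9 2652 c [ 585.1 -296.2] s [42.8 25.2] a 87.7 z 0.03031234095948282 col [ 92.1772  96.9932 101.2504] px [278.5392 319.839 ]
```

{"api": "drive_tool", "payload": {"moves": [[[0, -1, 0], [0, 0, 0], 1], [[0, 0, 0], [0, 0, 0], 1], [[0, 0, 0], [0, 0, 0], 1], [[0, 0, 0], [0, 0, 0], 1], [[0, 0, 0], [0, 0, 0], 1], [[0, 0, 0], [0, 0, 0], 1], [[0, 0, -10], [0, 0, 0], 1], [[0, 0, -20], [0, 0, 0], 1], [[0, 0, -25], [0, 0, 0], 1], [[0, 0, -25], [0, 0, 0], 1], [[0, 0, -20], [0, 0, 0], 1], [[0, 0, 0], [0, 0, 0], 1]]}}

```text
time_s: 20.77
tool_pos: [0.6103, -0.3012, 0.1312]
tool_rot: [179.9, -0.5, -5.6]
force: [0.8, -0.7, 0.5]
grip_width: 0.0148
grasp_force: 0.0
```

Run:
```python
from h import *
o=env.get_obs();print(o['qpos'],o['tool_pos'],o['tool_rot'])
print(dk(.075,-.15,.067))
goal(dk(.075,-.15,.067),RP)
```

```text
[-11.9337  33.6152  50.6727  88.1017 -27.154   70.6489 -52.7107] [ 0.6103 -0.3012  0.1312] [179.8836  -0.5424  -5.6359]
[ 0.4659 -0.0658  0.0981]
rot [-0.0036  0.2523  0.0412] rows 2.0628924305626413  shift [-178.2785 -212.9706  -13.5754] rows 6.782241268182158
```

{"api": "drive_tool", "payload": {"moves": [[[0, 0, -15], [0, 0, 0], 0], [[0, 0, -15], [0, 0, 0], 0], [[0, 0, -15], [0, 0, 0], 0], [[-25, 0, -10], [0, 0, 0], 0], [[-25, 0, 0], [0, 0, 0], 0], [[0, 0, 0], [0, 0, 0], 0], [[0, 0, 0], [0, 0, 0], 0]]}}

```text
time_s: 21.35
tool_pos: [0.5573, -0.2947, 0.1813]
tool_rot: [-179.9, -0.1, -5.7]
force: [-0.2, -0.3, -0.2]
grip_width: 0.0538
grasp_force: 0.0
```

Run:
```python
from h import *
o=env.get_obs();print(o['qpos'],o['tool_pos'],o['tool_rot'])
snap('wrist','w10');rects('w10',.02,.06,(.3,.75,-.45,-.05),100)
```

```text
[-16.3716  25.3953  54.6489  92.5503 -21.5915  73.1895 -53.7278] [ 0.5573 -0.2947  0.1813] [-179.9108   -0.1489   -5.7128]
w10 5242 c [ 617.4 -177.1] s [ 42.9 100.8] a 48.4 z 0.030093222065289693 col [108.33   167.3728 184.0584] px [153.7379 149.4111]
w10 5016 c [ 607.2 -298.9] s [ 42.1 100.4] a 84.5 z 0.03015405089790618 col [132.7466 137.4312 140.5261] px [284.0574 146.4017]
```

View pics/w10.png

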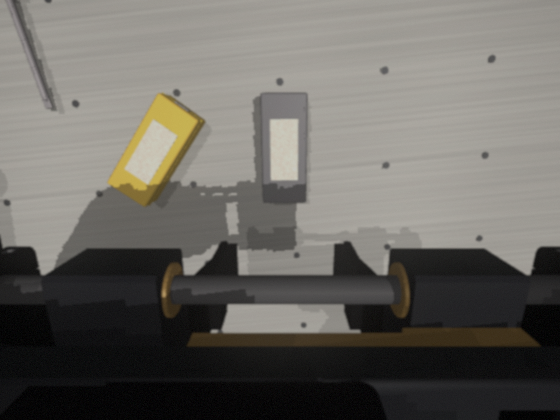

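Case D (285,147) is still in its original place, so the fingers had not gripped when I lifted. Repeat with a longer close.

Run:
```python
from h import *
goal([.6073,-.2989,.025],[180,0,-5.6])
```

```text
rot [-0.0013 -0.0029 -0.0004] rows 0.025579208080190863  shift [ 49.0233  -0.0244 156.0267] rows 3.988951776481913
```

{"api": "drive_tool", "payload": {"moves": [[[25, 0, 20], [0, -0.001, 0], 0], [[24, 0, 20], [0, 0, 0], 0], [[0, 0, 20], [0, 0, 0], 0], [[0, 0, 20], [0, 0, 0], 0], [[0, 0, 20], [0, 0, 0], 0], [[0, 0, 15], [0, 0, 0], 0], [[0, 0, 15], [0, 0, 0], 0], [[0, 0, 15], [0, 0, 0], 0], [[0, 0, 11], [0, 0, 0], 0], [[0, 0, 0], [0, 0, 0], 0]], "newtons": 40}}

```text
time_s: 22.23
tool_pos: [0.6071, -0.2991, 0.0235]
tool_rot: [-180.0, 0.0, -5.6]
force: [-0.9, -0.3, 1.0]
grip_width: 0.0871
grasp_force: 0.0
```

{"api": "drive_tool", "payload": {"moves": [[[0, 0, 0], [0, 0, 0], 1], [[0, 0, 0], [0, 0, 0], 1], [[0, 0, 0], [0, 0, 0], 1], [[0, 0, 0], [0, 0, 0], 1], [[0, 0, 0], [0, 0, 0], 1], [[0, 0, 0], [0, 0, 0], 1], [[0, 0, 0], [0, 0, 0], 1], [[0, 0, 0], [0, 0, 0], 1], [[0, 0, 0], [0, 0, 0], 1], [[0, 0, 0], [0, 0, 0], 1]]}}

```text
time_s: 23.07
tool_pos: [0.6071, -0.2988, 0.0242]
tool_rot: [-180.0, -0.0, -5.6]
force: [0.5, 1.0, 0.6]
grip_width: 0.0417
grasp_force: 40.0
```

{"api": "drive_tool", "payload": {"moves": [[[0, 0, -10], [0, 0, 0], 1], [[0, 0, -20], [0, 0, 0], 1], [[0, 0, -25], [0, 0, 0], 1], [[0, 0, -25], [0, 0, 0], 1], [[0, 0, -20], [0, 0, 0], 1], [[0, 0, 0], [0, 0, 0], 1], [[0, 0, 0], [0, 0, 0], 1]]}}

```text
time_s: 23.65
tool_pos: [0.6075, -0.2995, 0.1255]
tool_rot: [-180.0, -0.2, -5.6]
force: [0.0, -0.2, -2.2]
grip_width: 0.0418
grasp_force: 40.0
```

Run:
```python
from h import *
goal(dk(.075,-.15,.067),RP)
```

```text
rot [-0.0055  0.2589  0.0413] rows 2.116307837936665  shift [-173.9309 -211.7317  -18.2536] rows 6.698017835080958
```

{"api": "drive_tool", "payload": {"moves": [[[0, 0, 0], [-0.0014, 0.065, 0.01], 1], [[0, 0, 0], [-0.0014, 0.065, 0.01], 1], [[0, 0, 0], [-0.0014, 0.065, 0.01], 1], [[0, 0, 0], [-0.0013, 0.064, 0.011], 1], [[-14.5, -17.6, -1.5], [0, 0, 0], 1], [[-14.5, -17.6, -1.5], [0, 0, 0], 1], [[-14.5, -17.6, -1.5], [0, 0, 0], 1], [[-14.5, -17.6, -1.5], [0, 0, 0], 1], [[-14.5, -17.6, -1.5], [0, 0, 0], 1], [[-14.5, -17.6, -1.5], [0, 0, 0], 1], [[-14.5, -17.6, -1.5], [0, 0, 0], 1], [[-14.5, -17.6, -1.5], [0, 0, 0], 1]]}}

```text
time_s: 24.65
tool_pos: [0.5102, -0.1423, 0.1041]
tool_rot: [180.0, -14.7, -7.9]
force: [-0.2, -0.2, -1.9]
grip_width: 0.0418
grasp_force: 40.0
```

{"api": "drive_tool", "payload": {"moves": [[[-14.5, -17.6, -1.5], [0, 0, 0], 1], [[-14.5, -17.6, -1.5], [0, 0, 0], 1], [[-14.5, -17.6, -1.5], [0, 0, 0], 1], [[-14.5, -17.6, -1.5], [0, 0, 0], 1], [[0, 0, 0], [0, 0, 0], 1], [[0, 0, 0], [0, 0, 0], 1], [[0, 0, 0], [0, 0, 0], 1]]}}

```text
time_s: 25.23
tool_pos: [0.4647, -0.0663, 0.0965]
tool_rot: [180.0, -14.8, -8.0]
force: [1.1, 0.4, -2.2]
grip_width: 0.0416
grasp_force: 40.0
```

Run:
```python
from h import *
o=env.get_obs();print(o['qpos'],ind(o['tool_pos']))
goal(dk(.064,0,.065),RP)
for c in('scene',): snap(c,'s11');box('s11',.02,.045)
```

```text
[ -45.292   -11.5783   46.6744  130.7561   14.6051   43.2609 -105.5409] [ 0.0735 -0.1506  0.0657]
rot [-0.0001  0.0033  0.0003] rows 0.026527324457313206  shift [  -9.4965 -150.6247    0.6561] rows 3.681103488661414
s11 278 rect ((64.00814056396484, -2.4651145935058594), (119.76322937011719, 103.49425506591797), 0.4523005187511444) z [0.022  0.0271 0.0311]
[-0.0036  0.0121  0.9999] 0.001490489476291223
```

{"api": "drive_tool", "payload": {"moves": [[[0, -15, 0], [0, 0.003, 0], 1], [[0, -15, 0], [0, 0, 0], 1], [[0, -15, 0], [0, 0, 0], 1], [[0, -15, 0], [0, 0, 0], 1], [[0, -15, 0], [0, 0, 0], 1], [[0, -15, 0], [0, 0, 0], 1], [[0, -15, 0], [0, 0, 0], 1], [[0, -15, 0], [0, 0, 0], 1], [[0, -15, 0], [0, 0, 0], 1], [[0, -15, 0], [0, 0, 0], 1], [[0, 0, 0], [0, 0, 0], 1], [[0, 0, 0], [0, 0, 0], 1]]}}

```text
time_s: 26.28
tool_pos: [0.4864, 0.0822, 0.0969]
tool_rot: [179.9, -15.0, -7.9]
force: [0.2, -0.2, -3.0]
grip_width: 0.0416
grasp_force: 40.0
```

Run:
```python
from h import *
o=env.get_obs();print(ind(o['tool_pos']),o['grip_width'])
goal(dk(.053,0,.0565),RP)
snap('wrist','w11');box('w11',.024,.036);box('w11',.063,.078)
```

```text
[ 0.0744 -0.0005  0.0659] 0.04163087151377251
rot [ 0.0009 -0.0005  0.0009] rows 0.010958058502228944  shift [-21.4022  -0.5229   9.3558] rows 0.5698433244113Traceback (most recent call last):
  File "<stdin>", line 4, in <module>
  File "h.py", line 51, in box
    p=D[m];print(f,m.sum(),"rect",cv2.minAreaRect((p[:,:2]*1000).astype(np.float32)),"z",np.percentile(p[:,2],[5,50,95]));c,n,s,k=plane(D,m);print(n,s)
                                                                                         ~~~~~~~~~~~~~^^^^^^^^^^^^^^^^^^
    return _quantile_unchecked(
        a, q, axis, out, overwrite_input, method, keepdims, weights)
    return _ureduce(a,
                    func=_quantile_ureduce_func,
    ...<5 lines>...
                    overwrite_input=overwrite_input,
                    method=method)
    r = func(a, **kwargs)
    result = _quantile(arr,
                       quantiles=q,
    ...<2 lines>...
                       out=out,
                       weights=wgt)
    slices_having_nans = np.isnan(arr[-1, ...])
                                  ~~~^^^^^^^^^
IndexError: index -1 is out of bounds for axis 0 with size 0
```

Run:
```python
from h import *
W,im=cloud('w11');D=ind(W)
m=(D[...,0]>.02)&(D[...,0]<.17)&(abs(D[...,1])<.055)
print(np.histogram(D[m][:,2],np.arange(-.02,.13,.008)))
snap('side','d11')
w=np.load('pics/d11.npz')['im']
cv2.imwrite('pics/c11.png',cv2.hconcat([cv2.resize(w[150:310,200:360],(400,400),interpolation=2),cv2.resize(im[60:320,140:400],(400,400))]))
```

```text
(array([    0,     0, 20380,     0,     0,     0,     0,     9,   298,
         314,   572, 11649,   416,   142,   849,   304,   393,  1941]), array([-0.02 , -0.012, -0.004,  0.004,  0.012,  0.02 ,  0.028,  0.036,
        0.044,  0.052,  0.06 ,  0.068,  0.076,  0.084,  0.092,  0.1  ,
        0.108,  0.116,  0.124]))
```

View pics/c11.png

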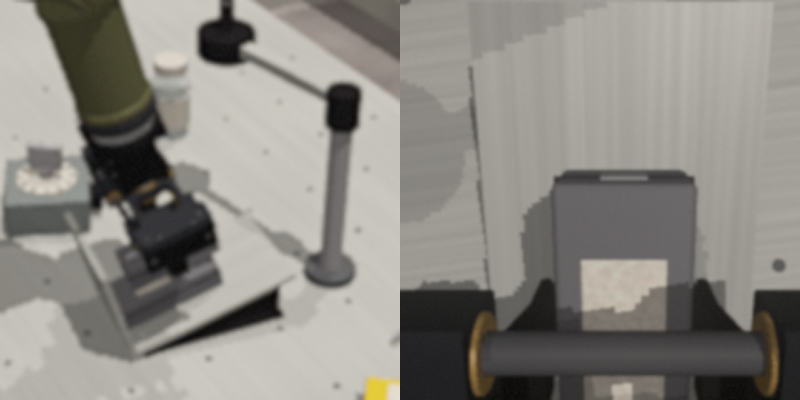

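Side crop: D is held above C, which is still in place at the backstop. The wrist crop shows D square. Lower it.

{"api": "drive_tool", "payload": {"moves": [[[-7, -0.5, 0], [0, 0, 0], 1], [[-7, 0, 2], [0, 0, 0], 1], [[-6, 0, 2], [0, 0, 0], 1], [[-2, 0, 2], [0, 0, 0], 1], [[0, 0, 2], [0, 0, 0], 1], [[0, 0, 0], [0, 0, 0], 1], [[0, 0, 0], [0, 0, 0], 1]]}}

```text
time_s: 26.97
tool_pos: [0.4672, 0.0858, 0.0837]
tool_rot: [-180.0, -15.0, -8.0]
force: [-0.1, -0.0, -1.3]
grip_width: 0.0418
grasp_force: 40.0
```

Run:
```python
from h import *
o=env.get_obs();print(ind(o['tool_pos']),o['grip_width'],o['force'])
snap('wrist','w12');box('w12',.055,.072)
```

```text
[0.0521 0.0003 0.0582] 0.041794635775912706 [-0.0667 -0.0465 -1.2713]
w12 12213 rect ((63.20726776123047, -0.6455955505371094), (64.94386291503906, 79.47412872314453), 89.84815979003906) z [0.0622 0.0644 0.0657]
[0.0057 0.0006 1.    ] 0.0006124199304397692
```

{"api": "drive_tool", "payload": {"moves": [[[-1.5, 0, 2], [0, 0, 0], 1], [[-1.5, 0, 1], [0, 0, 0], 1], [[0, 0, 1], [0, 0, 0], 1], [[0, 0, 0.5], [0, 0, 0], 1], [[0, 0, 0], [0, 0, 0], 1], [[0, 0, 0], [0, 0, 0], 1]]}}

```text
time_s: 27.52
tool_pos: [0.4664, 0.0863, 0.0792]
tool_rot: [-179.9, -15.1, -8.0]
force: [3.7, 0.2, -0.7]
grip_width: 0.0416
grasp_force: 40.0
```

Run:
```python
from h import *
o=env.get_obs();print(ind(o['tool_pos']),o['grip_width'],o['force'])
snap('wrist','w13');box('w13',.052,.067)
```

```text
[0.0501 0.0007 0.054 ] 0.041573321944906184 [ 3.7472  0.1863 -0.7365]
w13 12131 rect ((61.40997314453125, -0.22964859008789062), (79.05593872070312, 64.52006530761719), 0.27727726101875305) z [0.0583 0.0603 0.0615]
[0.0054 0.0002 1.    ] 0.0006155252531787298
```

{"api": "drive_tool", "payload": {"moves": [[[0, 0, 0.7], [0, 0, 0], 1], [[0, 0, 0], [0, 0, 0], 1], [[0, 0, 0], [0, 0, 0], 0], [[0, 0, 0], [0, 0, 0], 0], [[0, 0, 0], [0, 0, 0], 0], [[0, 0, 0], [0, 0, 0], 0], [[0, 0, 0], [0, 0, 0], 0], [[0, 0, -10], [0, 0, 0], 0], [[0, 0, -15], [0, 0, 0], 0], [[10, 0, -20], [0, 0, 0], 0], [[20, 0, -20], [0, 0, 0], 0], [[20, 0, -20], [0, 0, 0], 0]]}}

```text
time_s: 28.57
tool_pos: [0.4909, 0.0823, 0.1734]
tool_rot: [-180.0, -15.0, -7.9]
force: [-0.4, 1.2, 0.3]
grip_width: 0.0865
grasp_force: 0.0
```

{"api": "drive_tool", "payload": {"moves": [[[20, 0, -20], [0, 0, 0], 0], [[20, 0, -20], [0, 0, 0], 0], [[20, 0, -20], [0, 0, 0], 0], [[0, 0, 0], [0, 0, 0], 0], [[0, 0, 0], [0, 0, 0], 0]]}}

```text
time_s: 28.98
tool_pos: [0.5344, 0.0764, 0.2475]
tool_rot: [-179.9, -15.1, -8.0]
force: [-0.6, -0.1, -1.3]
grip_width: 0.0866
grasp_force: 0.0
```

Run:
```python
from h import *
o=env.get_obs();print(o['qpos'],o['tool_pos'],o['grip_width'])
snap('wrist','w14');snap('scene','s14')
box('w14',.024,.036);box('w14',.055,.066);box('s14',.055,.066);rects('s14',.27,.30,(.5,.8,.1,.3))
cv2.imwrite('pics/c14.png',np.load('pics/w14.npz')['im'][0:260,100:500])
```

```text
[ -52.9852   -8.252    35.4767  111.3992   12.5872   62.0299 -119.8719] [0.5344 0.0764 0.2475] 0.08660954633812588
w14 1038 rect ((61.147544860839844, -1.5859489440917969), (49.94715881347656, 113.00947570800781), 89.54554748535156) z [0.0271 0.0299 0.0326]
[-0.0024  0.0036  1.    ] 0.0006635485588941921
w14 1646 rect ((62.099849700927734, -0.24580001831054688), (76.98448944091797, 42.04327392578125), 0.03812451660633087) z [0.0583 0.0602 0.0614]
[0.0068 0.0028 1.    ] 0.0006395178030476165
s14 153 rect ((53.265953063964844, -15.316997528076172), (77.06512451171875, 98.65191650390625), 89.61064147949219) z [0.0554 0.0571 0.0605]
[0.0047 0.0245 0.9997] 0.0009064766364275245
s14 11 c [507.7 126.1] s [14.7  5.5] a 9.2 z 0.293927246008273 col [53.5455 56.9091 58.9091] px [297.8182 160.9091]
s14 49 c [535.5 127.9] s [13.  31.4] a 83.4 z 0.2812539603662989 col [52.7551 54.7755 55.4694] px [303.3469 169.3469]
s14 36 c [650.1 224.5] s [14.8 24.6] a 50.8 z 0.2796844460232039 col [74.1944 76.75   77.6389] px [354.5556 178.8611]
```

View pics/c14.png

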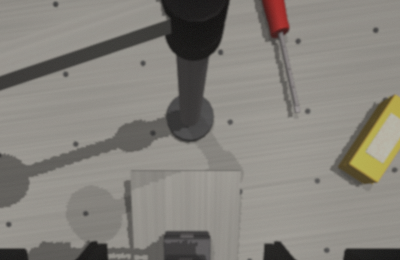

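The stack is good: C's centre is at x≈59.5 mm and D's at x≈50.5 mm, both flat and centred. Now back to the lamp handle.

{"api": "drive_tool", "payload": {"moves": [[[0, 0, -25], [0, -0.087, 0], 0], [[0, 0, -25], [0, -0.087, 0], 0], [[0, 0, -25], [0, -0.086, 0], 0], [[0, 0, -25], [0, 0, -0.119], 0], [[0, 0, -25], [0, 0, -0.119], 0], [[0, 0, 0], [0, 0, -0.119], 0], [[0, 0, 0], [0, 0, -0.119], 0], [[0, 0, 0], [0, 0, -0.119], 0], [[0, 0, 0], [0, 0, -0.119], 0], [[0, 0, 0], [0, 0, -0.119], 0], [[0, 0, 0], [0, 0, -0.119], 0], [[0, 0, 0], [0, 0, -0.119], 0]]}}

```text
time_s: 30.08
tool_pos: [0.5193, 0.0783, 0.3683]
tool_rot: [-180.0, 0.1, 53.8]
force: [0.8, 0.0, -0.4]
grip_width: 0.0869
grasp_force: 0.0
```

{"api": "drive_tool", "payload": {"moves": [[[0, 0, 0], [0, 0, -0.119], 0], [[0, 0, 0], [0, 0, -0.119], 0], [[0, 0, 0], [0, 0, -0.119], 0], [[0, 0, 0], [0, 0, -0.119], 0], [[0, 0, 0], [0, 0, -0.119], 0], [[0, 0, 0], [0, 0, -0.119], 0], [[0, 0, 0], [0, 0, -0.112], 0], [[0, 0, 0], [0, 0, 0], 0], [[0, 0, 0], [0, 0, 0], 0]]}}

```text
time_s: 30.83
tool_pos: [0.5196, 0.0783, 0.3689]
tool_rot: [180.0, 0.0, 100.6]
force: [1.0, 0.4, 0.9]
grip_width: 0.0868
grasp_force: 0.0
```

Run:
```python
from h import *
o=env.get_obs();print(o['qpos'],o['tool_pos'],o['grip_width'])
goal([.650,.2245,.36],[180,0,100.7])
```

```text
[-51.8398   0.2686  40.9352  89.9928  -0.1554  89.7896  -0.35  ] [0.5196 0.0783 0.3689] 0.08681518616175665
rot [ 0.0003  0.0004 -0.0025] rows 0.020821209867583665  shift [119.464  155.2464   8.8844] rows 4.7827274635082775
```

{"api": "drive_tool", "payload": {"moves": [[[17, 22, 1], [0, 0, 0], 0], [[17, 22, 1], [0, 0, 0], 0], [[17, 22, 1], [0, 0, 0], 0], [[17, 22, 1], [0, 0, 0], 0], [[17, 22, 1], [0, 0, 0], 0], [[17, 22, 1], [0, 0, 0], 0], [[17, 23, 1], [0, 0, 0], 0], [[0, 0, 0], [0, 0, 0], 0.3], [[0, 0, 0], [0, 0, 0], 0.3], [[0, 0, 0], [0, 0, 0], 0.3]], "newtons": 10}}

```text
time_s: 31.67
tool_pos: [0.6503, 0.2231, 0.3627]
tool_rot: [180.0, 0.1, 100.6]
force: [0.4, -0.1, -1.4]
grip_width: 0.0741
grasp_force: 0.0
```

Run:
```python
from h import *
snap('wrist','w15');rects('w15',.278,.3,(.55,.75,.12,.35),20)
goal([.650,.2245,.268],[180,0,100.7])
```

```text
w15 466 c [648.5 227.7] s [17.  17.2] a 55.7 z 0.28481831245827915 col [41.5515 42.9056 44.3476] px [284.7682 219.2489]
rot [ 0.0021  0.0008 -0.0026] rows 0.027531610014429046  shift [ 1.974   0.0415 95.5394] rows 2.330727239937756
```

{"api": "drive_tool", "payload": {"moves": [[[4, -1, 0], [0, 0, 0], 0.3], [[0, 0, 20], [0, 0, 0], 0.3], [[0, 0, 20], [0, 0, 0], 0.3], [[0, 0, 20], [0, 0, 0], 0.3], [[0, 0, 20], [0, 0, 0], 0.3], [[0, 0, 15], [0, 0, 0], 0.3], [[0, 0, 0], [0, 0, 0], 0.3], [[0, 0, 0], [0, 0, 0], 1], [[0, 0, 0], [0, 0, 0], 1], [[0, 0, 0], [0, 0, 0], 1], [[0, 0, 0], [0, 0, 0], 1], [[0, 0, 0], [0, 0, 0], 1]]}}

```text
time_s: 32.72
tool_pos: [0.6495, 0.2277, 0.2696]
tool_rot: [179.8, -0.0, 100.7]
force: [-0.0, -0.2, 0.1]
grip_width: 0.0352
grasp_force: 0.0
```

{"api": "drive_tool", "payload": {"moves": [[[0, 0, 0], [0, 0, 0], 1], [[0, 0, 0], [0, 0, 0], 1], [[0, 0, 0], [0, 0, 0], 1], [[0, 0, 0], [0, 0, 0], 1]]}}

```text
time_s: 33.05
tool_pos: [0.6492, 0.2277, 0.2686]
tool_rot: [179.8, 0.0, 100.7]
force: [0.3, -0.1, 1.1]
grip_width: 0.0176
grasp_force: 10.0
```

{"api": "drive_tool", "payload": {"moves": [[[-0.2, -9, 0], [0, 0, -0.05], 1], [[-0.2, -9, 0], [0, 0, -0.05], 1], [[-0.2, -9, 0], [0, 0, -0.05], 1], [[-0.2, -9, 0], [0, 0, -0.05], 1], [[-0.2, -9, 0], [0, 0, -0.05], 1], [[-0.2, -9, 0], [0, 0, -0.05], 1], [[-0.2, -9, 0], [0, 0, -0.05], 1], [[-0.2, -9, 0], [0, 0, -0.05], 1], [[-0.2, -9, 0], [0, 0, -0.05], 1], [[-0.2, -9, 0], [0, 0, -0.05], 1], [[-0.2, -9, 0], [0, 0, -0.05], 1], [[-0.2, -9, 0], [0, 0, -0.05], 1]]}}

```text
time_s: 34.05
tool_pos: [0.5546, 0.1783, 0.2685]
tool_rot: [179.8, 0.1, 135.3]
force: [-0.4, 0.3, 1.1]
grip_width: 0.0178
grasp_force: 10.0
```

{"api": "drive_tool", "payload": {"moves": [[[-0.2, -9, 0], [0, 0, -0.05], 1], [[-0.2, -9, 0], [0, 0, -0.05], 1], [[-0.2, -9, 0], [0, 0, -0.05], 1], [[-0.2, -9, 0], [0, 0, -0.05], 1], [[-0.2, -9, 0], [0, 0, -0.05], 1], [[-0.2, -9, 0], [0, 0, -0.05], 1], [[-0.2, -9, 0], [0, 0, -0.05], 1], [[-0.2, -9, 0], [0, 0, -0.05], 1], [[-0.2, -9, 0], [0, 0, -0.05], 1], [[-0.2, -9, 0], [0, 0, -0.05], 1], [[-0.2, -9, 0], [0, 0, -0.05], 1], [[-0.2, -9, 0], [0, 0, -0.05], 1]]}}

```text
time_s: 35.05
tool_pos: [0.5046, 0.0842, 0.2685]
tool_rot: [179.9, 0.1, 169.6]
force: [-2.1, 0.8, 2.6]
grip_width: 0.0175
grasp_force: 10.0
```

{"api": "drive_tool", "payload": {"moves": [[[0, 0, 0], [0, 0, 0], 1], [[0, 0, 0], [0, 0, 0], 1], [[0, 0, 0], [0, 0, 0], 1]]}}

```text
time_s: 35.3
tool_pos: [0.5048, 0.0849, 0.2684]
tool_rot: [179.9, 0.1, 169.4]
force: [-4.4, -0.7, 5.2]
grip_width: 0.0175
grasp_force: 10.0
```

Run:
```python
from h import *
o=env.get_obs();print(o['qpos'],ind(o['tool_pos']))
```

```text
[-47.856   -0.1894  35.6133 101.6372   0.0764  78.409   67.1706] [0.136  0.0046 0.227 ]
```

The lamp is back over the stack (y≈5 mm). Release it, and go to the key.

{"api": "drive_tool", "payload": {"moves": [[[0, 0, 0], [0, 0, 0], 0.35], [[0, 0, 0], [0, 0, 0], 0.35], [[0, 0, 0], [0, 0, 0], 0.35], [[0, 0, 0], [0, 0, 0], 0.35], [[0, 0, -20], [0, 0, 0], 0.35], [[0, 0, -30], [0, 0, 0], 0.35], [[0, 0, -30], [0, 0, 0], 0.35], [[0, 0, 0], [0, 0, 0], 0.35], [[0, 0, 0], [0, 0, 0], 0.35]]}}

```text
time_s: 36.05
tool_pos: [0.5061, 0.0841, 0.3496]
tool_rot: [179.9, 0.3, 169.5]
force: [-0.2, 0.3, -1.3]
grip_width: 0.0558
grasp_force: 0.0
```

Run:
```python
from h import *
o=env.get_obs();print(o['qpos'],o['grip_width'])
goal([.4584,.3195,.20],[180,0,142])
```

```text
[-48.2794  -1.7709  35.3073  93.7502   1.0347  87.344   66.4256] 0.055825440323692806
rot [0.0036 0.005  0.4791] rows 3.866829917654457  shift [182.4613 156.1285 149.571 ] rows 6.9003161958170365
```

{"api": "drive_tool", "payload": {"moves": [[[0, 0, 0], [0.001, 0.001, 0.12], 0.35], [[0, 0, 0], [0.001, 0.001, 0.12], 0.35], [[0, 0, 0], [0.001, 0.001, 0.12], 0.35], [[0, 0, 0], [0, 0.001, 0.119], 0.35], [[25, 21, 0], [0, 0, 0], 0.35], [[25, 21, 0], [0, 0, 0], 0.35], [[25, 21, 0], [0, 0, 0], 0.35], [[25, 21, 0], [0, 0, 0], 0.35], [[25, 21, 0], [0, 0, 0], 0.35], [[25, 21, 10], [0, 0, 0], 0.35], [[25, 21, 20], [0, 0, 0], 0.35], [[7, 9, 20], [0, 0, 0], 0.35]]}}

```text
time_s: 37.05
tool_pos: [0.4544, 0.3248, 0.2958]
tool_rot: [-179.9, -0.2, 142.4]
force: [0.1, -0.0, -0.9]
grip_width: 0.0564
grasp_force: 0.0
```

{"api": "drive_tool", "payload": {"moves": [[[0, 0, 25], [0, 0, 0], 0.35], [[0, 0, 25], [0, 0, 0], 0.35], [[0, 0, 25], [0, 0, 0], 0.35], [[0, 0, 25], [0, 0, 0], 0.35], [[0, 0, 0], [0, 0, 0], 0.35], [[0, 0, 0], [0, 0, 0], 0.35]]}}

```text
time_s: 37.55
tool_pos: [0.456, 0.3179, 0.1959]
tool_rot: [-179.6, -0.1, 142.0]
force: [0.1, -0.1, 0.8]
grip_width: 0.0565
grasp_force: 0.0
```

Run:
```python
from h import *
o=env.get_obs();print(o['qpos'],o['grip_width'])
snap('wrist','w16');rects('w16',.08,.105,(.4,.52,.26,.38),20)
goal([.4584,.3195,.085],[180,0,142])
```

```text
[-58.7512   9.0871  23.4039 100.975   -3.7812  71.1117  17.6553] 0.05652493391955289
w16 584 c [457.2 321.2] s [ 8.7 41.5] a 52.1 z 0.09678524998557614 col [117.2534 118.2021 122.2312] px [291.012  215.5531]
rot [-0.0031 -0.001   0.0003] rows 0.02623364067304771  shift [ -0.5427   1.4378 112.8369] rows 2.752374863795144
```

View pics/w16.png

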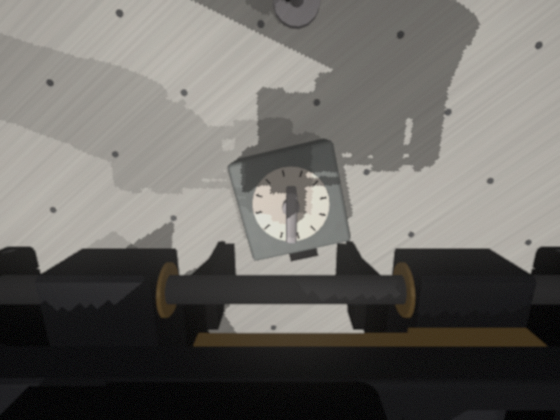

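The key blade is at (291,215), upright in the view and aligned with the tool. Descend and grip.

{"api": "drive_tool", "payload": {"moves": [[[0.7, 3, 20], [-0.003, 0, 0], 0.35], [[0, 0, 20], [0, 0, 0], 0.35], [[0, 0, 20], [0, 0, 0], 0.35], [[0, 0, 20], [0, 0, 0], 0.35], [[0, 0, 15], [0, 0, 0], 0.35], [[0, 0, 15], [0, 0, 0], 0.35], [[0, 0, 0], [0, 0, 0], 0.35]], "newtons": 45}}

```text
time_s: 38.18
tool_pos: [0.4578, 0.3215, 0.0869]
tool_rot: [-179.9, -0.1, 142.0]
force: [-0.7, -0.4, 0.4]
grip_width: 0.0564
grasp_force: 0.0
```

{"api": "drive_tool", "payload": {"moves": [[[0, 0, 0], [0, 0, 0], 1], [[0, 0, 0], [0, 0, 0], 1], [[0, 0, 0], [0, 0, 0], 1], [[0, 0, 0], [0, 0, 0], 1], [[0, 0, 0], [0, 0, 0], 1], [[0, 0, 0], [0, 0, 0], 1], [[0, 0, 0], [0, 0, 0], 1], [[0, 0, 0], [0, 0, 0], 1], [[0, 0, 0], [0, 0, 0], 1]]}}

```text
time_s: 38.93
tool_pos: [0.4581, 0.3214, 0.088]
tool_rot: [-180.0, -0.1, 142.0]
force: [-1.8, -1.8, 2.8]
grip_width: 0.0087
grasp_force: 45.0
```

Run:
```python
from h import *
o=env.get_obs();print(o['qpos'],o['tool_pos'],o['wrist_torque'])
```

```text
[-57.6089  15.5654  22.7178 107.0767  -7.0449  58.7425  20.0471] [0.4581 0.3214 0.088 ] [-0.3893  0.3328  0.0051]
```

{"api": "drive_tool", "payload": {"moves": [[[0, 0, 0], [0, 0, 0.1], 1], [[0, 0, 0], [0, 0, 0.1], 1], [[0, 0, 0], [0, 0, 0.1], 1], [[0, 0, 0], [0, 0, 0.1], 1], [[0, 0, 0], [0, 0, 0.1], 1], [[0, 0, 0], [0, 0, 0.1], 1], [[0, 0, 0], [0, 0, 0.1], 1], [[0, 0, 0], [0, 0, 0.1], 1], [[0, 0, 0], [0, 0, 0.1], 1], [[0, 0, 0], [0, 0, 0.1], 1], [[0, 0, 0], [0, 0, 0.1], 1], [[0, 0, 0], [0, 0, 0.1], 1]]}}

```text
time_s: 39.93
tool_pos: [0.4585, 0.3215, 0.0881]
tool_rot: [-180.0, -0.0, 73.0]
force: [-0.6, -1.3, 1.4]
grip_width: 0.0089
grasp_force: 45.0
```

Run:
```python
from h import *
o=env.get_obs();print(o['qpos'],o['tool_pos'],o['wrist_torque'],o['tool_rot'])
```

```text
[-66.3138  16.667   32.9164 107.3578 -10.5412  58.9519 -46.0261] [0.4585 0.3215 0.0881] [-0.2924  0.1049  0.0843] [-179.9696   -0.0436   73.0034]
```

{"api": "drive_tool", "payload": {"moves": [[[0, 0, 0], [0, 0, 0.1], 1], [[0, 0, 0], [0, 0, 0.1], 1], [[0, 0, 0], [0, 0, 0.1], 1], [[0, 0, 0], [0, 0, 0.1], 1], [[0, 0, 0], [0, 0, 0.1], 1], [[0, 0, 0], [0, 0, 0.1], 1], [[0, 0, 0], [0, 0, 0.1], 1], [[0, 0, 0], [0, 0, 0.1], 1], [[0, 0, 0], [0, 0, 0.1], 1], [[0, 0, 0], [0, 0, 0.1], 1], [[0, 0, 0], [0, 0, 0], 1], [[0, 0, 0], [0, 0, 0], 1]]}}

```text
time_s: 40.93
tool_pos: [0.4587, 0.3212, 0.088]
tool_rot: [-180.0, -0.0, 16.1]
force: [-0.1, -1.7, 1.2]
grip_width: 0.0086
grasp_force: 45.0
```

Run:
```python
from h import *
o=env.get_obs();print(o['qpos'],o['tool_pos'],o['wrist_torque'],o['tool_rot'])
```

```text
[-74.2106  18.3778  42.4931 107.605  -14.351   59.4126 -99.6876] [0.4587 0.3212 0.088 ] [-0.5901  0.1016 -0.0472] [-179.972    -0.0113   16.1065]
```

Turned 126° so far. Regrip half a turn back.

{"api": "drive_tool", "payload": {"moves": [[[0, 0, 0], [0, 0, 0], 0.3], [[0, 0, 0], [0, 0, 0], 0.3], [[0, 0, 0], [0, 0, 0], 0.3], [[0, 0, 0], [0, 0, 0], 0.3], [[0, 0, 0], [0, 0, 0], 0.3], [[0, 0, -20], [0, 0, 0], 0.3], [[0, 0, -25], [0, 0, 0], 0.3], [[0, 0, 0], [0, 0, -0.12], 0.3], [[0, 0, 0], [0, 0, -0.12], 0.3], [[0, 0, 0], [0, 0, -0.12], 0.3], [[0, 0, 0], [0, 0, -0.12], 0.3], [[0, 0, 0], [0, 0, -0.12], 0.3]]}}

```text
time_s: 41.93
tool_pos: [0.4583, 0.3219, 0.133]
tool_rot: [-179.9, -0.1, 50.7]
force: [-0.9, 0.1, -0.1]
grip_width: 0.0607
grasp_force: 0.0
```

{"api": "drive_tool", "payload": {"moves": [[[0, 0, 0], [0, 0, -0.12], 0.3], [[0, 0, 0], [0, 0, -0.12], 0.3], [[0, 0, 0], [0, 0, -0.12], 0.3], [[0, 0, 0], [0, 0, -0.12], 0.3], [[0, 0, 0], [0, 0, -0.12], 0.3], [[0, 0, 0], [0, 0, -0.12], 0.3], [[0, 0, 0], [0, 0, -0.12], 0.3], [[0, 0, 0], [0, 0, -0.12], 0.3], [[0, 0, 0], [0, 0, -0.12], 0.3], [[0, 0, 0], [0, 0, -0.12], 0.3], [[0, 0, 0], [0, 0, -0.12], 0.3], [[0, 0, 0], [0, 0, -0.12], 0.3]]}}

```text
time_s: 42.93
tool_pos: [0.4584, 0.3218, 0.1329]
tool_rot: [180.0, -0.1, 133.2]
force: [-0.3, 0.2, 0.1]
grip_width: 0.0609
grasp_force: 0.0
```

{"api": "drive_tool", "payload": {"moves": [[[0, 0, 0], [0, 0, -0.12], 0.3], [[0, 0, 0], [0, 0, -0.12], 0.3], [[0, 0, 0], [0, 0, -0.12], 0.3], [[0, 0, 0], [0, 0, -0.12], 0.3], [[0, 0, 0], [0, 0, -0.12], 0.3], [[0, 0, 0], [0, 0, -0.12], 0.3], [[0, 0, 0], [0, 0, -0.12], 0.3], [[0, 0, 0], [0, 0, -0.12], 0.3], [[0, 0, 0], [0, 0, -0.12], 0.3], [[0, 0, 0], [0, 0, -0.02], 0.3], [[0, 0, 0], [0, 0, 0], 0.3], [[0, 0, 0], [0, 0, 0], 0.3]]}}

```text
time_s: 43.93
tool_pos: [0.4584, 0.3217, 0.1329]
tool_rot: [179.9, 0.0, -164.3]
force: [-0.2, 0.1, 0.1]
grip_width: 0.061
grasp_force: 0.0
```

Run:
```python
from h import *
o=env.get_obs();print(o['qpos'],o['tool_pos'],o['tool_rot'],o['grip_width'])
snap('wrist','w17');rects('w17',.08,.105,(.4,.52,.26,.38),20);snap('side','d17');rects('d17',.075,.105,(.4,.52,.26,.38),20)
```

```text
[-55.8167  12.4596  20.4017 104.6944  -4.9019  63.6592  72.0406] [0.4584 0.3217 0.1329] [ 179.916     0.0008 -164.2794] 0.06103006909214654
w17 940 c [455.4 319.8] s [38.6  8.7] a 15.6 z 0.09680914936121603 col [93.4287 93.8213 97.4223] px [284.35   241.1202]
d17 97 c [455.2 320.5] s [43.7 12.2] a 14.7 z 0.08812424438015543 col [ 99.5052 101.2062 104.433 ] px [216.3505 211.2371]
```

{"api": "drive_tool", "payload": {"moves": [[[0, 0, 20], [0, 0, 0], 0.3], [[0, 0, 15], [0, 0, 0], 0.3], [[0, 0, 10], [0, 0, 0], 0.3], [[0, 0, 0], [0, 0, 0], 0.3], [[0, 0, 0], [0, 0, 0], 1], [[0, 0, 0], [0, 0, 0], 1], [[0, 0, 0], [0, 0, 0], 1], [[0, 0, 0], [0, 0, 0], 1], [[0, 0, 0], [0, 0, 0], 1], [[0, 0, 0], [0, 0, 0], 1], [[0, 0, 0], [0, 0, 0], 1], [[0, 0, 0], [0, 0, 0], 1]]}}

```text
time_s: 45.03
tool_pos: [0.4584, 0.3218, 0.0881]
tool_rot: [179.9, 0.0, -164.1]
force: [0.1, -0.4, -1.0]
grip_width: 0.0158
grasp_force: 0.0
```

{"api": "drive_tool", "payload": {"moves": [[[0, 0, 0], [0, 0, 0], 1], [[0, 0, 0], [0, 0, 0], 1], [[0, 0, 0], [0, 0, 0.1], 1], [[0, 0, 0], [0, 0, 0.1], 1], [[0, 0, 0], [0, 0, 0.1], 1], [[0, 0, 0], [0, 0, 0.1], 1], [[0, 0, 0], [0, 0, 0.1], 1], [[0, 0, 0], [0, 0, 0.1], 1], [[0, 0, 0], [0, 0, 0.1], 1], [[0, 0, 0], [0, 0, 0.1], 1], [[0, 0, 0], [0, 0, 0.1], 1], [[0, 0, 0], [0, 0, 0.1], 1]]}}

```text
time_s: 46.03
tool_pos: [0.4585, 0.321, 0.088]
tool_rot: [-180.0, -0.0, 138.3]
force: [0.6, -1.7, 1.3]
grip_width: 0.0087
grasp_force: 45.0
```

Run:
```python
from h import *
o=env.get_obs();print(o['qpos'],o['tool_pos'],o['wrist_torque'],o['tool_rot'])
```

```text
[-62.3407  16.0825  28.2646 107.2398  -8.8499  58.828   17.8941] [0.4585 0.321  0.088 ] [-0.5461  0.0415  0.1049] [-179.9954   -0.0279  138.3045]
```

{"api": "drive_tool", "payload": {"moves": [[[0, 0, 0], [0, 0, 0.06], 1], [[0, 0, 0], [0, 0, 0.06], 1], [[0, 0, 0], [0, 0, 0.06], 1], [[0, 0, 0], [0, 0, 0.06], 1], [[0, 0, 0], [0, 0, 0.05], 1], [[0, 0, 0], [0, 0, 0], 1], [[0, 0, 0], [0, 0, 0], 1]]}}

```text
time_s: 46.62
tool_pos: [0.4585, 0.3211, 0.088]
tool_rot: [-180.0, 0.0, 122.2]
force: [0.2, -3.8, 2.6]
grip_width: 0.0106
grasp_force: 55.0
```

Run:
```python
from h import *
o=env.get_obs();print(o['qpos'],o['tool_pos'],o['wrist_torque'],o['tool_rot'])
```

```text
[-64.4567  16.3729  30.7065 107.3055  -9.6484  58.8988   2.4453] [0.4585 0.3211 0.088 ] [-0.9366  0.0093  1.3193] [-179.9823    0.0259  122.205 ]
```

The wrist torque jumped to 1.3 N·m, so the key is at its stop. Release and check.

{"api": "drive_tool", "payload": {"moves": [[[0, 0, 0], [0, 0, -0.02], 0.3], [[0, 0, 0], [0, 0, 0], 0.3], [[0, 0, 0], [0, 0, 0], 0.3], [[0, 0, 0], [0, 0, 0], 0.3], [[0, 0, 0], [0, 0, 0], 0.3], [[0, 0, -20], [0, 0, 0], 0.3], [[0, 0, -35], [0, 0, 0], 0.3], [[0, 0, -35], [0, 0, 0], 0.3], [[0, 0, -35], [0, 0, 0], 0.3], [[0, 0, -35], [0, 0, 0], 0.3], [[0, 0, 0], [0, 0, 0], 0.3], [[0, 0, 0], [0, 0, 0], 0.3]]}}

```text
time_s: 47.62
tool_pos: [0.4596, 0.3225, 0.2504]
tool_rot: [179.7, -0.2, 123.1]
force: [-0.3, -0.3, -1.4]
grip_width: 0.061
grasp_force: 0.0
```

Run:
```python
from h import *
for c in('wrist','scene','side'): snap(c,c[0]+'18')
import os
rects('w18',.08,.105,(.4,.52,.26,.38),20)
rects('s18',.27,.3,(.45,.56,.02,.14),5)
box('s18',.055,.066)
a=np.load('pics/s18.npz')['im'];b=np.load('pics/s18.npz')['im']
d=cv2.imread('pics/s18.png')
cv2.imwrite('pics/c18.png',cv2.hconcat([cv2.resize(cv2.imread('pics/s18.png')[150:350,170:430],(400,308)),cv2.resize(d[150:290,230:350],(360,308),interpolation=2)]))
```

```text
w18 423 c [457.5 320.9] s [ 9.  42.3] a 44.5 z 0.09674224401943687 col [135.3262 136.1324 140.9078] px [282.5863 200.7352]
s18 65 c [502.5  83.4] s [15.9 16.5] a 21.5 z 0.2825607404010312 col [70.0769 73.3538 75.2   ] px [270.3692 183.9385]
s18 453 rect ((53.06890106201172, 1.1867218017578125), (49.87342071533203, 95.03179931640625), 88.61683654785156) z [0.0569 0.0618 0.0645]
[ 0.0018 -0.0064  1.    ] 0.0013417265298656673
```

View pics/c18.png

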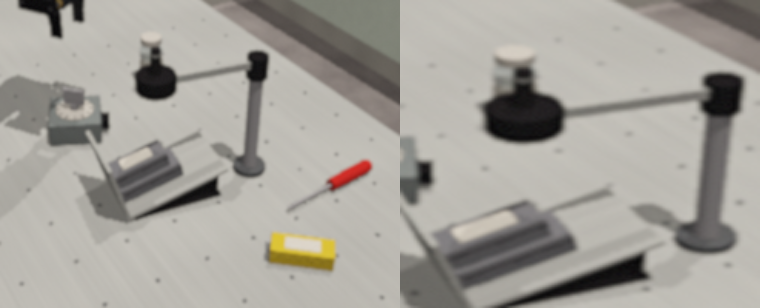

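The stack, lamp, jar, screwdriver and decoy all look right. The blade is at 134.5° while the tool ended at 122°, so the grip slipped, presumably at the stop. I'll regrip and nudge to confirm.

{"api": "drive_tool", "payload": {"moves": [[[0, 0, 20], [0, 0, -0.1], 0.3], [[0, 0, 30], [0, 0, -0.1], 0.3], [[0, 0, 30], [0, 0, 0], 0.3], [[0, 0, 30], [0, 0, 0], 0.3], [[0, 0, 25], [0, 0, 0], 0.3], [[0, 0, 15], [0, 0, 0], 0.3], [[0, 0, 10], [0, 0, 0], 0.3], [[0, 0, 0], [0, 0, 0], 0.3]], "newtons": 45}}

```text
time_s: 48.43
tool_pos: [0.4564, 0.3201, 0.0845]
tool_rot: [-179.7, -0.1, 134.6]
force: [-1.0, 0.0, -0.7]
grip_width: 0.0606
grasp_force: 0.0
```

{"api": "drive_tool", "payload": {"moves": [[[0, 0, 0], [0, 0, 0], 1], [[0, 0, 0], [0, 0, 0], 1], [[0, 0, 0], [0, 0, 0], 1], [[0, 0, 0], [0, 0, 0], 1], [[0, 0, 0], [0, 0, 0], 1], [[0, 0, 0], [0, 0, 0], 1], [[0, 0, 0], [0, 0, 0], 1], [[0, 0, 0], [0, 0, 0], 1], [[0, 0, 0], [0, 0, 0], 1], [[0, 0, 0], [0, 0, 0], 1]]}}

```text
time_s: 49.27
tool_pos: [0.4581, 0.3215, 0.088]
tool_rot: [-180.0, -0.1, 134.6]
force: [-1.8, -1.3, 2.7]
grip_width: 0.009
grasp_force: 45.0
```

```bash
python3 -c "
from h import *
o=env.get_obs();print(o['tool_rot'],o['wrist_torque'],o['grip_width'])"
```

```text
[-179.983    -0.0811  134.5761] [-0.3086  0.3589 -0.0131] 0.009036303247762703
```

{"api": "drive_tool", "payload": {"moves": [[[0, 0, 0], [0, 0, 0.03], 1], [[0, 0, 0], [0, 0, 0.03], 1], [[0, 0, 0], [0, 0, 0.03], 1], [[0, 0, 0], [0, 0, 0], 1], [[0, 0, 0], [0, 0, 0], 1]]}}

```text
time_s: 49.68
tool_pos: [0.4581, 0.3215, 0.088]
tool_rot: [-180.0, -0.0, 129.6]
force: [-1.9, -2.0, 2.8]
grip_width: 0.0094
grasp_force: 45.0
```

```bash
python3 -c "
from h import *
o=env.get_obs();print(o['tool_rot'],o['wrist_torque'],o['grip_width'])"
```

```text
[-179.9726   -0.0405  129.5833] [-0.5329  0.4186  0.9477] 0.009368295185139772
```

The torque of 0.95 N·m after a 5° nudge confirms the stop. Release, retreat and take a last look.

{"api": "drive_tool", "payload": {"moves": [[[0, 0, 0], [0, 0, -0.08], 1], [[0, 0, 0], [0, 0, 0], 0.3], [[0, 0, 0], [0, 0, 0], 0.3], [[0, 0, 0], [0, 0, 0], 0.3], [[0, 0, 0], [0, 0, 0], 0.3], [[0, 0, 0], [0, 0, 0], 0.3], [[0, 0, -20], [0, 0, 0], 0.3], [[0, 0, -35], [0, 0, 0], 0.3], [[0, 0, -35], [0, 0, 0], 0.3], [[0, 0, -35], [0, 0, 0], 0.3], [[0, 0, 0], [0, 0, 0], 0.3], [[0, 0, 0], [0, 0, 0], 0.3]]}}

```text
time_s: 50.68
tool_pos: [0.4597, 0.3225, 0.2154]
tool_rot: [179.7, -0.1, 134.0]
force: [-0.4, -0.6, -1.6]
grip_width: 0.0602
grasp_force: 0.0
```

Run:
```python
from h import *
snap('wrist','w19');snap('scene','sc19');snap('side','sd19')
rects('w19',.08,.105,(.4,.52,.26,.38),20)
box('sd19',.055,.066);box('sd19',.026,.036)
W,im=cloud('sd19');W2,_=cloud('sc19')
for f in('sc19','sd19'):
    rects(f,.06,.15,(.25,.8,.15,.45));rects(f,.278,.3,(.45,.56,.02,.14),5)
print(ind([.5025,.083,.265]))
```

```text
w19 515 c [457.1 320.8] s [ 8.9 41.8] a 43.8 z 0.09671560852694605 col [126.8039 127.7631 132.2039] px [282.2544 209.033 ]
sd19 457 rect ((52.99982452392578, -0.0054645538330078125), (46.286712646484375, 95.0599594116211), 89.09014892578125) z [0.0569 0.0619 0.0646]
[-0.001  -0.0006  1.    ] 0.0014704751567284186
sd19 217 rect ((66.77528381347656, -18.273311614990234), (121.35139465332031, 46.35811996459961), 21.15302085876465) z [0.0268 0.0312 0.0351]
[ 0.0024 -0.0294  0.9996] 0.002053831631191704
sc19 81 c [321.2 431.8] s [18.7 36.5] a 1.6 z 0.08285830170295316 col [69.0494 71.4198 72.7407] px [339.3086 169.1358]
sc19 51 c [460.3 317.9] s [ 9.5 55.1] a 45.1 z 0.08564807071825065 col [94.902  96.0588 98.3922] px [336.8627 196.1176]
sc19 286 c [682. 405.] s [48.  50.4] a 16.5 z 0.09439637063939355 col [123.6469 129.0315 132.0035] px [401.1294 220.042 ]
sc19 21 c [504.7  81.5] s [16.4 16.5] a 0.9 z 0.28094676031797805 col [55.8095 57.7143 58.9048] px [284.6667 168.8095]
sd19 197 c [675.4 407.9] s [47.8 47.2] a 20.6 z 0.10392609854567392 col [156.9188 165.066  169.4315] px [266.3807 178.5787]
sd19 120 c [315.4 433. ] s [14.  37.6] a 20.2 z 0.08733388887813265 col [67.0083 69.5083 69.825 ] px [158.125 207.575]
sd19 160 c [456.8 320.6] s [13.1 42.6] a 50.6 z 0.08333604907471337 col [107.8625 109.2687 113.025 ] px [217.2188 212.325 ]
sd19 44 c [503.1  83.3] s [16.6 17. ] a 57.6 z 0.28551800041740133 col [68.9773 72.0682 74.    ] px [270.4545 182.6136]
[0.1332 0.0025 0.2242]
```

All checks are good; hand in.

```bash
python3 -c "
from cell import env
print(env.sign_off())"
```

```text
the job is handed in; nothing more can be done
None
```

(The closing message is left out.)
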